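Pivot the carton round to the fence under a corner weight

TASK

Stand the magnetic base from its mat on top of the long carton, over the corner nearest both the robot and the fence, so that it holds that corner down. Leaving the base standing there, push the carton's free end round a quarter turn away from the robot, with the carton pivoting about the held corner and sliding flat on the bench, never lifted. Finish with the carton's whole long side against the fence and the base standing back in the middle of its mat, its red knob over the white-striped edge; leave everything else alone.

Things in the scene. Friction and masses are not known exactly. Their poses are not given: they have to be found in the camera images.
- carton: Shut brown carton, 82 x 165 x 70 mm, 0.15 to 0.3 kg. With the base on it a few newtons at the free end swing it about a point close to hold_spot. Origin under its centre; x across (-0.041 to 0.041), y along its length (-0.082 to 0.083), z up. At the start +y points roughly towards the fence and the -x side (paper label) faces the robot. Turn it counter-clockwise seen from above, +x side to the fence.
- hold_spot (a point): Point on the carton's top face, 28 mm in from its -x side and 30 mm in from its +y end (the front left corner at the start; carton coordinates -0.013, 0.053, 0.070): the base should stand centred over it. It may travel at most 50 mm in the whole job.
- side_a (a point): Lower corner of the carton where its +x side meets its -y end (the free end).
- side_b (a point): Lower corner of the carton where its +x side meets its +y end (the held end).
- base: White switchable magnetic base, used as a plain weight (no magnetism is simulated), about 0.6 to 0.85 kg: a block 44 x 44 x 38 mm (x from -0.016 to 0.028, y from -0.022 to 0.022) with a 12 mm post up to 50 mm on its top centre, and a red knob on its -x side that reaches x = -0.028 (22 mm round, centred 19 mm up; does not turn). Origin on its underside, 6 mm from the block's middle towards the knob; z up. Easily gripped across the block's two plain y sides (44 mm).
- base_mid (a point): Centre of the underside of the base's block.
- base_knob (a point): Middle of the base's red knob, 19 mm above its underside, 31 mm from base_mid.
- mat: Fixed blue mat 94 x 94 x 3 mm on the right of the bench, where the base starts. Origin at the centre of its underside; its -x edge carries a white stripe, 39 mm from the centre. The base should finish with its middle at the mat's centre and its knob to the -x side.
- fence: Fixed aluminium rail screwed to the bench left of the carton, 220 mm long (along its x, which points away from the robot), 22 mm thick, 25 mm high. Origin at the middle of the foot of its working face, which looks to its -y (towards the carton); the carton's turned side should touch the plane y = 0 of this frame.
- goggles: Bystander: dark laser safety goggles, 134 x 138 x 46 mm, left of the fence; leave in place. Origin under its centre.
- driver: Bystander: ball-end screwdriver with dark handle, 134 mm long, lying right of the mat; leave in place.
Not all that is in view belongs to the job. Several things have the shape of the base; the one meant has the colours described above.

How it is judged:
On the way, in this order (a step that is already met when the one before it is completed fails the run):
1. the base stands released on the carton over the corner nearest robot and fence (distance between base_mid and hold_spot below 0.022 m and angle between base's own z axis and vertical below 0.1 rad and contact force between the fingers and base below 0.1 N and linear speed of base below 0.03 m/s), for 0.2 s.
2. the carton has been turned to within about 8 degrees of the fence's direction with the base still on that corner (angle between the y axis of carton and the x axis of fence, either way round below 0.14 rad and distance between base_mid and hold_spot below 0.026 m and contact force between the fingers and base below 0.1 N), for 0.2 s.
At the end, for the whole second after the job is handed in: The carton lies flat, both ends of its long side within 9 mm of the fence's face; its held spot has moved no more than 50 mm. The base stands upright at rest on its mat, middle within 18 mm of the mat's centre, knob over the striped side within 20 mm of its centre line (y of each of side_a, side_b in the frame of fence above -0.009 m and height (world z) of carton below 0.004 m and horizontal distance between base_mid and mat below 0.018 m and x of base_knob in the frame of mat below -0.012 m and y of base_knob in the frame of mat between -0.02 and 0.02 m and height (world z) of base below 0.007 m and angle between base's own z axis and vertical below 0.08 rad and linear speed of each of base, carton below 0.02 m/s); the robot touches nothing.
It fails at once if the carton is lifted more than 12 mm or tipped by more than 8 degrees (height (world z) of carton above 0.012 m or angle between carton's own z axis and vertical above 0.14 rad).
It fails at once if the held corner wanders: hold_spot more than 50 mm from where it started (distance of hold_spot from where it was at the start of the episode above 0.05 m).
It fails at once if the base is held or pushed by the fingers while the carton is part-way round (contact force between the fingers and base above 0.5 N and angle between the y axis of carton and the x axis of fence, either way round between 0.35 and 1.2 rad).
It fails at once if the base is tipped over (angle between base's own z axis and vertical above 0.5 rad).
It fails at once if a bystander is moved more than 20 mm (distance of any of goggles, driver from where it was at the start of the episode above 0.02 m).
It also fails if it takes over 72 s, if anything falls off the work surface, if the arm or the gripper's body presses on something with over 40 N, if the wrist force passes 120 N, or if a joint passes its speed limit or range.

ROBOT

A 7-joint arm with a two-finger parallel gripper is mounted at the origin on a cart in front of the work surface, level with it; the furniture and walls round the work are solid. World frame = base frame: x ahead of the robot, y to its left, z up, the work surface at z = 0. Lengths are in m, angles in rad, forces in N, time in s.
With the tool pointing down it reaches from about 0.4 to 0.9 m from the base axis. Payload 5.6 kg.
Tool frame: the origin (TCP) lies on the centre line of the jaws, within the pads' length; the fingertips stand 14 mm ahead of it and the grasp point (between the pads) lies 5 mm behind it; z points along the fingers, x is the direction in which the jaws open and shut, and the axes are right-handed (so a half turn about z gives the same grasp; the last joint's range is limited). The gripper opens to 92 mm and grips with 3 to 60 N. Pads are 20 mm wide; open, the fingers measure 128 mm over their backs; the gripper's body (75 mm by 189 mm) begins 69 mm behind the grasp point.
Start: joints at [1.187, 0.468, -0.012, 1.603, 0.006, 1.071, -0.056], TCP at [0.217, -0.613, 0.229] pointing down, gripper open.
Joint ranges: [-2.53, 2.53], [-0.31, 2.02], [-1.57, 1.55], [0.28, 2.44], [-1.29, 4.43], [0.15, 1.84], [-2.92, 2.92]. Speed limits (rad/s): [2.57, 2.57, 3.14, 3.14, 3.14, 3.14, 3.14].

INTERFACE

Orientations are given as a unit quaternion [x, y, z, w].
In Python, from rig import readout, capture, get_calibration, workorder gives the robot as it stands. The module is installed in compiled form; this text tells all that it offers.
- The arm moves only by the tool jog_arm, never from a script. Its arguments are lists of equal length, an entry for each row: "fingers": the opening, from 0 (shut) to 1 (fully open); "dp": the shift along the tool's x, y, z in cm, a list of three; "angular": the turn, a rotation vector about the tool's x, y, z in degrees, a list of three. A call has exactly 5 rows; each row shifts and turns the pose as measured when the row begins, along the tool's axes as they then stand; what a row does not reach is not made up. A row lasts 1/10 s, in which the tool goes at most 50 mm and 8.59 degrees, less where a joint would pass 70% of its speed; a pose out of reach is approached as far as the arm can. A call is refused whole if a number of a shift passes 5 or a number of a turn 8.59, either way. A call with a gripper value outside its range is refused whole. The fingers move at their own pace and stop on an object; the grip force is fixed at half the most. Time passes only in rows, so rows that do not move let the fingers close, or fill a call up. It gives the time, the measured TCP pose, the force and the opening at its end, in the units of the state.
- readout.get_obs(): the state, without advancing time (a new reading comes with each control period).
- capture(name): name is "scene" or "top"; returns the picture (384x512x3 uint8, red, green, blue); there is no depth.
- get_calibration(name): a dict with "camera_matrix" (3x3 intrinsics, pixels), "T" (4x4, takes a point from camera to world coordinates). Camera axes: x right, y up, looking along -z (the intrinsics and any distortion apply to the point x, -y, -z); pixel columns grow to the right and rows downward; lengths in m; the calibration is good to about 2 mm. A picture is of the moment at which its call begins. get_calibration takes no time and is no camera call.
- workorder.close_job(): hands the job in, once; it reports no verdict.
The state is a dict: "time_s": time; "joints": joint angles; "dq": joint speeds; "joint_torque": joint torques, N m; "eef_pos": TCP position; "tool_rot": TCP orientation; "ft_force": force on the tool from outside, world axes, zero at the start; "ft_torque": the same for the moment, N m; "opening": finger opening in m.
Only numpy, scipy, OpenCV 4.12 (cv2) and the standard library are available. Lean on these libraries where they do the work, as an engineer would, in place of code of your own. Each camera call takes 0.05 s, during which the arm holds its last target.

## Working session

There is one attempt and no reset: what is moved stays moved. The work goes in short steps, Python scripts to look and compute and a tool call to move; the robot and the scene stay as the last step left them, time stands still between calls to the robot, and variables do not carry over. Pictures are saved under pics/ and viewed, and the job is handed in when it is done.

Besides the shell and the picture viewer there is one more tool, called after "Emit:" as name(argument=value, ...), one argument or row to a line, values as JSON. jog_arm: Moves the arm, as the interface text tells. Its arguments: {"type":"object","properties":{"fingers":{"type":"array"},"dp":{"type":"array"},"angular":{"type":"array"}},"required":["fingers","dp","angular"]}

```bash
mkdir -p pics
python3 - <<'E'
from rig import readout, capture, get_calibration
import cv2,numpy as np
for n in("scene","top"):
    im=capture(n); cv2.imwrite(f"pics/{n}0.png",im[:,:,::-1])
    np.save(f"pics/{n}0.npy",im)
    c=get_calibration(n); print(n,{k:np.round(v,4).tolist() if not isinstance(v,str) else v for k,v in c.items()})
o=readout.get_obs();print(o)
E
```

```text
scene {'camera_matrix': [[375.7032, 0.0, 252.9109], [0.0, 375.7032, 189.6717], [0.0, 0.0, 1.0]], 'T': [[0.5647, 0.3485, -0.7481, -0.445], [-0.8253, 0.2408, -0.5109, -0.5519], [0.0021, 0.9059, 0.4236, 0.5757], [0.0, 0.0, 0.0, 1.0]]}
top {'camera_matrix': [[485.2036, 0.0, 264.6167], [0.0, 485.2036, 193.1908], [0.0, 0.0, 1.0]], 'T': [[-0.0294, 0.9902, -0.1369, 0.2717], [-0.9991, -0.0332, -0.0258, 0.0299], [-0.0301, 0.136, 0.9903, 1.2381], [0.0, 0.0, 0.0, 1.0]]}
{'time_s': 0.1, 'joints': array([ 1.18699585,  0.46831221, -0.01158064,  1.60351056,  0.00600869,
        1.07140222, -0.05629663]), 'dq': array([ 0.00054466, -0.00102736,  0.00059184, -0.00190842,  0.00202939,
        0.00118847, -0.00145494]), 'joint_torque': array([ 1.71153562e-03, -5.21642089e+01, -1.20644626e-02, -2.44364512e+01,
       -5.67459560e-02,  1.39914936e-02,  4.81296956e-05]), 'eef_pos': array([ 0.2170143 , -0.61217679,  0.22772927]), 'tool_rot': array([ 8.16752221e-01, -5.76988016e-01, -6.88843136e-04, -4.05264510e-04]), 'ft_force': array([ 0.19250258, -0.51639843,  0.40985677]), 'ft_torque': array([ 0.00775564,  0.00172284, -0.03572921]), 'opening': 0.09196844110878669}
```

View pics/scene0.png

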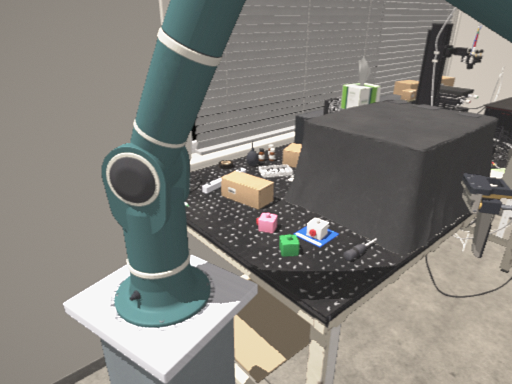

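View pics/top0.png

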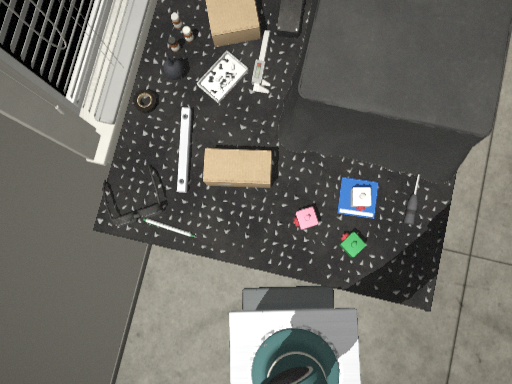

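The top view shows the carton at (237,168), the fence at (184,150), the goggles at about (135,200), the blue mat at (358,198) and the driver at (414,200). Three things are base-shaped: pink (307,217), green (353,244) and white with a red knob on the blue mat (361,196). The white one fits the description, and I'll confirm it in an enlarged crop.

Run:
```python
import cv2,numpy as np
t=cv2.imread("pics/top0.png"); s=cv2.imread("pics/scene0.png")
cv2.imwrite("pics/c1.png",cv2.resize(t[130:260,90:290],None,fx=4,fy=4,interpolation=cv2.INTER_CUBIC))
a=cv2.resize(t[160:260,280:430],None,fx=5,fy=5,interpolation=cv2.INTER_CUBIC)
cv2.imwrite("pics/c2.png",a)
cv2.imwrite("pics/c3.png",cv2.resize(s[150:270,190:390],None,fx=4,fy=4,interpolation=cv2.INTER_CUBIC))
```

```text
(no output)
```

View pics/c1.png

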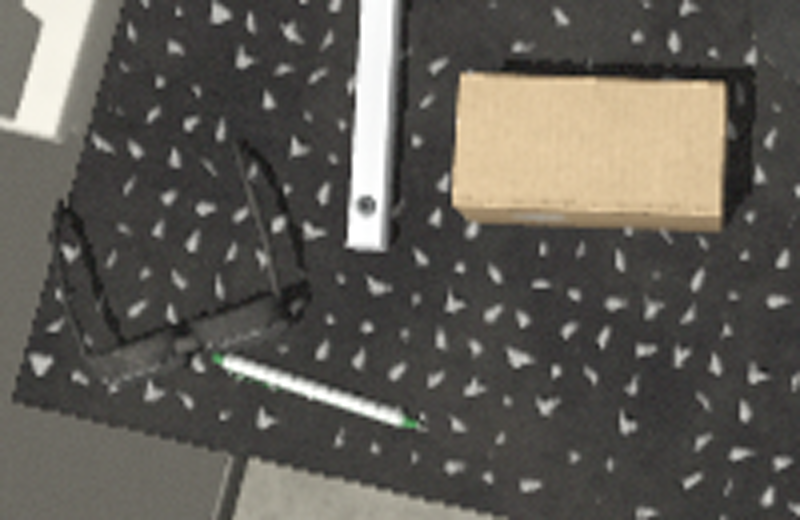

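View pics/c2.png

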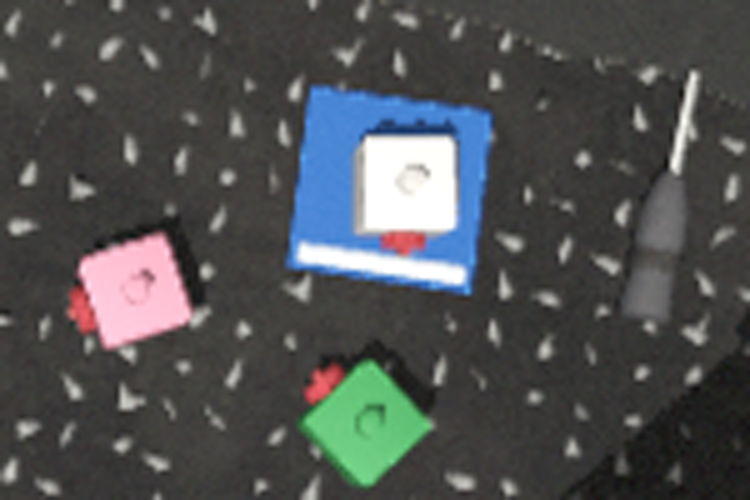

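View pics/c3.png

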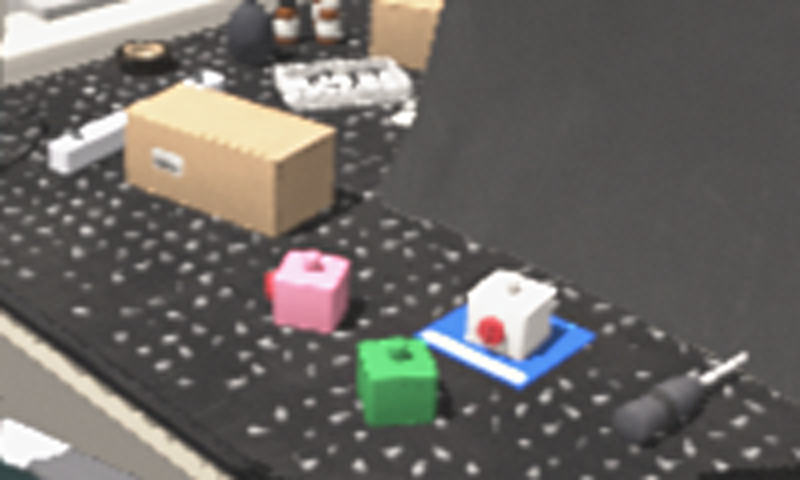

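The crop confirms it: the white block with the red knob sits on the blue mat, with the knob towards the striped edge (crop 403,242). Pink and green are decoys. Next I'll measure.

```bash
cat > h.py <<'E'
import cv2,numpy as np
from rig import get_calibration
def ray(n,px,z):
    c=get_calibration(n);K=np.array(c["camera_matrix"]);T=np.array(c["T"])
    px=np.atleast_2d(np.float64(px))
    d=np.c_[(px[:,0]-K[0,2])/K[0,0],-(px[:,1]-K[1,2])/K[1,1],-np.ones(len(px))]@T[:3,:3].T
    o=T[:3,3]; return (o+d*((z-o[2])/d[:,2])[:,None])[:,:2]
def blob(m,roi):
    x0,y0,x1,y1=roi; k=np.zeros(m.shape,np.uint8);k[y0:y1,x0:x1]=m[y0:y1,x0:x1]
    cs,_=cv2.findContours(k,cv2.RETR_EXTERNAL,cv2.CHAIN_APPROX_NONE)
    return max(cs,key=cv2.contourArea)[:,0,:].astype(np.float32)
def rect(n,m,roi,z):
    p=blob(m,roi); w=ray(n,p,z).astype(np.float32)
    r=cv2.minAreaRect(w*1000); b=cv2.boxPoints(r)
    return r,b
def masks(im):
    h=cv2.cvtColor(im,cv2.COLOR_RGB2HSV);H,S,V=[h[:,:,i].astype(int) for i in range(3)]
    return dict(brown=(H>8)&(H<25)&(S>60)&(V>140)|False,browntop=(H>8)&(H<25)&(S>50)&(V>175),blue=(H>95)&(H<125)&(S>130)&(V>90),
      white=(S<45)&(V>170),red=((H<8)|(H>172))&(S>140)&(V>90),matall=((H>95)&(H<125)&(S>130)&(V>90))|((S<60)&(V>130))|(((H<8)|(H>172))&(S>140)))
E
python3 - <<'E'
from h import *
im=np.load("pics/top0.npy");M={k:v.astype(np.uint8) for k,v in masks(im).items()}
print("V carton col237",im[140:195,237].sum(1)//3)
for nm,m,roi,z in [("carton","browntop",(195,140,280,195),.07),("base","white",(349,180,375,208),.041),("mat","matall",(330,170,385,225),.003),("stripe","white",(335,206,382,222),.003),("fence","white",(170,100,197,197),.025)]:
    r,b=rect("top",M[m],roi,z); print(nm,np.round(r[0],1),np.round(r[1],1),round(r[2],1),np.round(b).tolist())
p=np.argwhere(M["red"][195:215,345:380]); print("knob",ray("top",[p[:,1].mean()+345,p[:,0].mean()+195],.022))
# black box foot points
print("box", ray("top",[[280,138],[365,155],[480,135]],0.0))
# box top corners guesses at heights
E
```

```text
V carton col237 [ 66  69  71  71  81  93  75  56  36 144 203 192 192 192 193 191 190 190
 192 191 191 193 194 192 190 190 191 193 190 192 194 191 193 193 192 189
 187 191 193 191 186 188 188 137 128 121 102  59  59  58  59  60  61  60
  60]
carton [503.7 126.9] [164.1  83.2] 85.8 [[456.0, 48.0], [539.0, 42.0], [551.0, 206.0], [468.0, 212.0]]
base [ 421.  -175.9] [46.9 48.3] 86.9 [[396.0, -198.0], [444.0, -201.0], [446.0, -154.0], [398.0, -151.0]]
mat [ 424.1 -175. ] [95.6 96.3] 79.3 [[368.0, -213.0], [463.0, -231.0], [480.0, -137.0], [386.0, -119.0]]
stripe [ 385.9 -168.6] [82.   9.8] 79.9 [[374.0, -208.0], [384.0, -210.0], [398.0, -129.0], [388.0, -127.0]]
fence [562.1 268. ] [ 21.5 220.9] 86.5 [[451.0, 264.0], [672.0, 251.0], [673.0, 272.0], [453.0, 285.0]]
knob [[ 0.39514274 -0.1775184 ]]
box [[ 0.58710947  0.01770593]
 [ 0.53386651 -0.20053804]
 [ 0.57591583 -0.49885324]]
```

```bash
cat >> h.py <<'E'
from scipy.spatial.transform import Rotation as Rn
def plan(goal,yaw=None,n=5,smooth=False):
    """rows (cm / deg, tool axes) to world goal, tool pointing down with tool-x at yaw deg"""
    from rig import readout
    o=readout.get_obs();R=Rn.from_quat(o["tool_rot"]);p=o["eef_pos"]
    x=R.as_matrix()[:,0];y0=np.degrees(np.arctan2(x[1],x[0]))
    y1=y0 if yaw is None else yaw
    G=Rn.from_matrix([[np.cos(np.radians(y1)),np.sin(np.radians(y1)),0],[np.sin(np.radians(y1)),-np.cos(np.radians(y1)),0],[0,0,-1]])
    rv=(R.inv()*G).as_rotvec()
    print("t",round(o["time_s"],2),"pos",np.round(p,4),"yaw",round(y0,1),"tilt",np.round(R.as_matrix()[:,2],3),"f",np.round(o["ft_force"],1),"open",round(o["opening"],4))
    d=(np.array(goal)-p)/n
    for i in range(n):
        Ri=R*Rn.from_rotvec(rv*i/n)
        print(" dp",np.round(Ri.inv().apply(d)*100,2).tolist(),"ang",np.round(np.degrees(rv/n),2).tolist())
E
python3 - <<'E'
from h import *
im=np.load("pics/top0.npy")
for th in (205,225,240):
    m=(im.min(2)>th).astype(np.uint8)
    r,b=rect("top",m,(349,180,375,207),.041);print(th,np.round(r[0],1),np.round(r[1],1),r[2])
plan([.4225,-.177,.20],-93.5,12)
# box height: top front-left corner px in both views
def two(pt,ps):
    from scipy.optimize import minimize_scalar
    f=lambda z:np.linalg.norm(ray("top",pt,z)-ray("scene",ps,z))
    z=minimize_scalar(f,bounds=(0,.6),method="bounded").x;print(z,f(z),ray("top",pt,z))
two([300,100],[307,117]); two([472,138],[408,150])
E
```

```text
205 [ 420.9 -178.3] [41.9 43.2] 86.90403747558594
225 [ 420.9 -178.3] [41.9 43.2] 86.90403747558594
240 [ 420.9 -178.1] [42.2 42.4] 88.0611343383789
t 0.1 pos [ 0.217  -0.6122  0.2277] yaw -70.5 tilt [-0.001  0.001 -1.   ] f [ 0.2 -0.5  0.4] open 0.092
 dp [-2.85, -2.83, 0.24] ang [0.0, 0.01, 1.92]
 dp [-2.94, -2.73, 0.23] ang [0.0, 0.01, 1.92]
 dp [-3.03, -2.63, 0.23] ang [0.0, 0.01, 1.92]
 dp [-3.11, -2.53, 0.23] ang [0.0, 0.01, 1.92]
 dp [-3.2, -2.42, 0.23] ang [0.0, 0.01, 1.92]
 dp [-3.28, -2.31, 0.23] ang [0.0, 0.01, 1.92]
 dp [-3.35, -2.2, 0.23] ang [0.0, 0.01, 1.92]
 dp [-3.42, -2.09, 0.23] ang [0.0, 0.01, 1.92]
 dp [-3.49, -1.97, 0.23] ang [0.0, 0.01, 1.92]
 dp [-3.56, -1.85, 0.23] ang [0.0, 0.01, 1.92]
 dp [-3.62, -1.73, 0.23] ang [0.0, 0.01, 1.92]
 dp [-3.67, -1.61, 0.23] ang [0.0, 0.01, 1.92]
0.2862782878243956 0.01988350955683575 [[ 0.5917286  -0.02268109]]
0.27058447016996784 0.00270412278795517 [[ 0.50382242 -0.36680167]]
```

Emit:
jog_arm(
  fingers=[1,1,1,1,1],
  dp=[
    [-2.85,-2.83,0.2],
    [-2.94,-2.73,0.2],
    [-3.0,-2.6,0.2],
    [-3.1,-2.5,0.2],
    [-3.2,-2.4,0.2],
  ],
  angular=[
    [0,0,1.9],
    [0,0,1.9],
    [0,0,1.9],
    [0,0,1.9],
    [0,0,1.9],
  ],
)

```text
time_s: 0.6
eef_pos: [0.3, -0.4301, 0.2143]
tool_rot: [0.76, -0.649, -0.002, 0.001]
ft_force: [1.0, -0.7, 0.5]
opening: 0.092
```

Emit:
jog_arm(
  fingers=[1,1,1,1,1],
  dp=[
    [-3.28,-2.31,0.2],
    [-3.35,-2.2,0.2],
    [-3.4,-2.1,0.2],
    [-3.5,-2.0,0.2],
    [-3.5,-1.8,0.2],
  ],
  angular=[
    [0,0,1.9],
    [0,0,1.9],
    [0,0,1.9],
    [0,0,1.9],
    [0,0,1.9],
  ],
)

```text
time_s: 1.1
eef_pos: [0.3901, -0.2424, 0.2031]
tool_rot: [-0.701, 0.713, 0.003, -0.001]
ft_force: [1.1, 0.0, -0.2]
opening: 0.092
```

```bash
python3 -c "
from h import *
plan([.421,-.178,.12],-93.5,5)"
```

```text
t 1.1 pos [ 0.3901 -0.2424  0.2031] yaw -91.0 tilt [-0.006  0.003 -1.   ] f [ 1.1  0.  -0.2] open 0.092
 dp [-1.29, -0.61, 1.66] ang [0.07, 0.03, 0.51]
 dp [-1.3, -0.59, 1.66] ang [0.07, 0.03, 0.51]
 dp [-1.31, -0.58, 1.66] ang [0.07, 0.03, 0.51]
 dp [-1.31, -0.56, 1.66] ang [0.07, 0.03, 0.51]
 dp [-1.32, -0.55, 1.66] ang [0.07, 0.03, 0.51]
```

Emit:
jog_arm(
  fingers=[1,1,1,1,1],
  dp=[
    [-1.9,-0.9,2.2],
    [-1.9,-0.9,2.2],
    [-1.9,-0.8,2.2],
    [-0.8,-0.3,1.7],
    [0,0,0],
  ],
  angular=[
    [0.1,0,0.6],
    [0.1,0,0.6],
    [0.1,0,0.6],
    [0.05,0,0.6],
    [0,0,0],
  ],
)

```text
time_s: 1.6
eef_pos: [0.424, -0.1691, 0.1179]
tool_rot: [-0.689, 0.724, 0.0, 0.002]
ft_force: [-0.2, 0.7, -0.5]
opening: 0.0919
```

```bash
python3 -c "
from h import *
from rig import capture
plan([.421,-.178,.024],-93.5,5)
im=capture('top');a=cv2.resize(im[130:280,280:430,::-1],None,fx=4,fy=4,interpolation=2);b=cv2.resize(capture('scene')[140:270,230:400,::-1],(785,600),interpolation=2);cv2.imwrite('pics/g1.png',a);cv2.imwrite('pics/g1s.png',b)"
```

```text
t 1.6 pos [ 0.424  -0.1691  0.1179] yaw -92.9 tilt [ 0.002  0.004 -1.   ] f [-0.2  0.7 -0.5] open 0.0919
 dp [0.19, 0.06, 1.88] ang [-0.03, 0.04, 0.13]
 dp [0.19, 0.05, 1.88] ang [-0.03, 0.04, 0.13]
 dp [0.19, 0.05, 1.88] ang [-0.03, 0.04, 0.13]
 dp [0.18, 0.05, 1.88] ang [-0.03, 0.04, 0.13]
 dp [0.18, 0.05, 1.88] ang [-0.03, 0.04, 0.13]
```

View pics/g1.png

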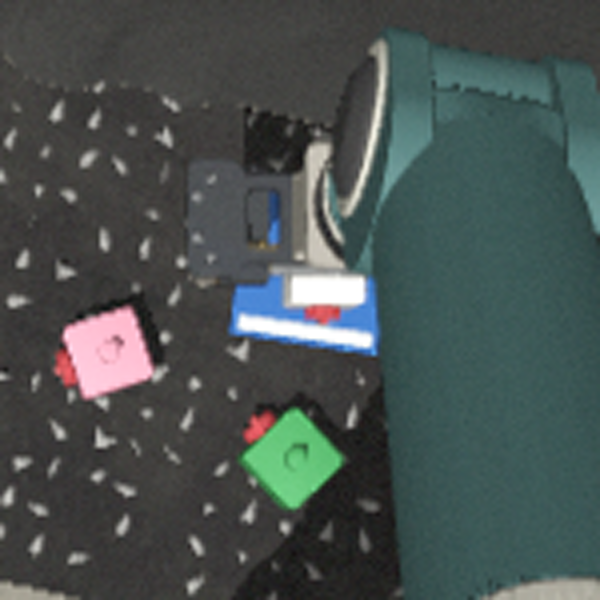

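View pics/g1s.png

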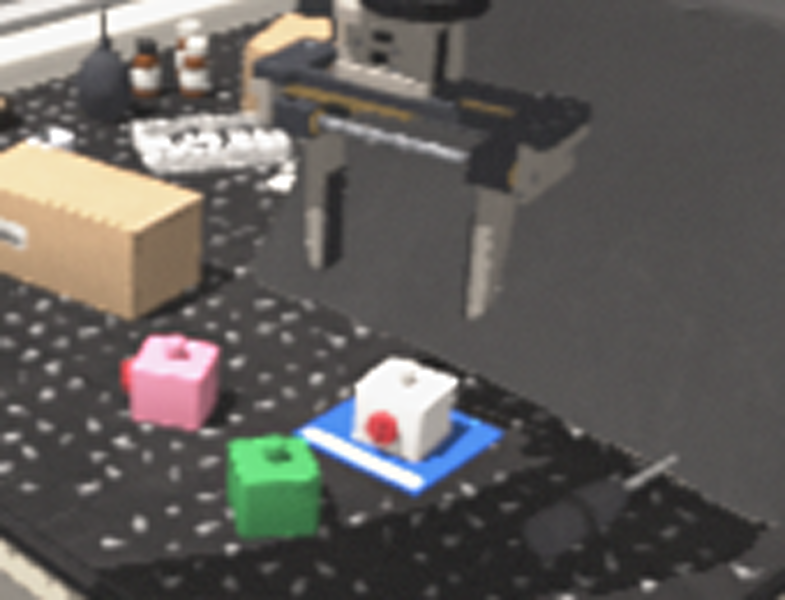

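The gripper straddles the white base, with the body's long side along the jaw axis. Going down.

Emit:
jog_arm(
  fingers=[1,1,1,1,1],
  dp=[
    [0.3,0.1,2.0],
    [0.3,0.1,2.0],
    [0.2,0.1,2.0],
    [0.1,0,2.0],
    [0,0,1.0],
  ],
  angular=[
    [0,0,0.2],
    [0,0,0.2],
    [0,0,0.2],
    [0,0,0],
    [0,0,0],
  ],
)

```text
time_s: 2.2
eef_pos: [0.4266, -0.1879, 0.0341]
tool_rot: [-0.682, 0.731, -0.009, 0.005]
ft_force: [0.5, 0.1, 0.6]
opening: 0.0916
```

```bash
python3 -c "
from h import *
plan([.421,-.178,.024],-93.5,2)"
```

```text
t 2.2 pos [ 0.4266 -0.1879  0.0341] yaw -94.0 tilt [ 0.019 -0.007 -1.   ] f [0.5 0.1 0.6] open 0.0916
 dp [-0.48, 0.32, 0.5] ang [-0.55, -0.15, -0.25]
 dp [-0.48, 0.32, 0.5] ang [-0.55, -0.15, -0.25]
```

Emit:
jog_arm(
  fingers=[1,1,1,1,1],
  dp=[
    [-0.4,0.3,0.5],
    [-0.4,0.3,0.5],
    [-0.1,0,0],
    [0,0,0],
    [0,0,0],
  ],
  angular=[
    [-0.5,-0.1,-0.2],
    [-0.5,-0.1,-0.2],
    [0,0,0],
    [0,0,0],
    [0,0,0],
  ],
)

```text
time_s: 2.7
eef_pos: [0.4223, -0.1796, 0.0256]
tool_rot: [-0.684, 0.729, -0.002, 0.0]
ft_force: [0.5, -0.1, -0.5]
opening: 0.0917
```

```bash
python3 -c "
from h import *
plan([.421,-.178,.024],-93.5,1)"
```

```text
t 2.7 pos [ 0.4223 -0.1796  0.0256] yaw -93.7 tilt [ 0.003 -0.003 -1.   ] f [ 0.5 -0.1 -0.5] open 0.0917
 dp [-0.15, 0.14, 0.16] ang [-0.21, -0.18, -0.16]
```

Close.

Emit:
jog_arm(
  fingers=[1,0,0,0,0],
  dp=[
    [-0.1,0.1,0.1],
    [0,0,0],
    [0,0,0],
    [0,0,0],
    [0,0,0],
  ],
  angular=[
    [-0.2,-0.2,0],
    [0,0,0],
    [0,0,0],
    [0,0,0],
    [0,0,0],
  ],
)

```text
time_s: 3.2
eef_pos: [0.4221, -0.1788, 0.0256]
tool_rot: [-0.684, 0.729, -0.001, 0.001]
ft_force: [-0.3, -0.0, 0.1]
opening: 0.0619
```

Emit:
jog_arm(
  fingers=[0,0,0,0,0],
  dp=[
    [0,0,0],
    [0,0,0],
    [0,0,0],
    [0,0,0],
    [0,0,0],
  ],
  angular=[
    [0,0,0],
    [0,0,0],
    [0,0,0],
    [0,0,0],
    [0,0,0],
  ],
)

```text
time_s: 3.7
eef_pos: [0.422, -0.179, 0.0256]
tool_rot: [-0.684, 0.729, -0.001, 0.001]
ft_force: [-0.7, -0.2, 0.8]
opening: 0.0449
```

Emit:
jog_arm(
  fingers=[0,0,0,0,0],
  dp=[
    [0,0,-1],
    [0,0,-2],
    [0,0,-3],
    [0,0,-3],
    [0,0,-3],
  ],
  angular=[
    [0,0,0],
    [0,0,0],
    [0,0,0],
    [0,0,0],
    [0,0,0],
  ],
)

```text
time_s: 4.2
eef_pos: [0.4141, -0.1757, 0.1439]
tool_rot: [-0.684, 0.729, 0.009, -0.004]
ft_force: [1.0, -1.6, -7.2]
opening: 0.0448
```

```bash
python3 -c "
from h import *
plan([.4946,.1807,.17],-94.2,10)"
```

```text
t 4.2 pos [ 0.4141 -0.1757  0.1439] yaw -93.6 tilt [-0.018  0.008 -1.   ] f [ 1.  -1.6 -7.2] open 0.0448
 dp [-3.61, -0.57, -0.25] ang [0.11, 0.04, 0.06]
 dp [-3.61, -0.57, -0.25] ang [0.11, 0.04, 0.06]
 dp [-3.61, -0.57, -0.25] ang [0.11, 0.04, 0.06]
 dp [-3.61, -0.56, -0.25] ang [0.11, 0.04, 0.06]
 dp [-3.61, -0.56, -0.25] ang [0.11, 0.04, 0.06]
 dp [-3.61, -0.56, -0.25] ang [0.11, 0.04, 0.06]
 dp [-3.61, -0.55, -0.26] ang [0.11, 0.04, 0.06]
 dp [-3.61, -0.55, -0.26] ang [0.11, 0.04, 0.06]
 dp [-3.61, -0.55, -0.26] ang [0.11, 0.04, 0.06]
 dp [-3.61, -0.54, -0.26] ang [0.11, 0.04, 0.06]
```

Emit:
jog_arm(
  fingers=[0,0,0,0,0],
  dp=[
    [-2.5,-0.5,-0.4],
    [-3.6,-0.6,-0.4],
    [-3.6,-0.6,-0.3],
    [-3.6,-0.6,-0.3],
    [-3.6,-0.6,-0.3],
  ],
  angular=[
    [0.2,0.1,0.1],
    [0.2,0.1,0.1],
    [0.2,0,0],
    [0.1,0,0],
    [0.1,0,0],
  ],
)

```text
time_s: 4.7
eef_pos: [0.4525, -0.0105, 0.1651]
tool_rot: [-0.678, 0.735, 0.001, -0.002]
ft_force: [1.0, -0.6, -7.9]
opening: 0.0448
```

Emit:
jog_arm(
  fingers=[0,0,0,0,0],
  dp=[
    [-3.6,-0.6,-0.3],
    [-3.6,-0.6,-0.2],
    [-3.6,-0.5,0],
    [-3.0,-0.5,0],
    [-1.5,-0.3,0],
  ],
  angular=[
    [0.1,0,0],
    [0,0,0],
    [0,0,0],
    [0,0,0],
    [0,0,0],
  ],
)

```text
time_s: 5.2
eef_pos: [0.4842, 0.1487, 0.1687]
tool_rot: [-0.68, 0.733, 0.002, -0.005]
ft_force: [-0.5, -0.1, -7.5]
opening: 0.0447
```

```bash
python3 -c "
from h import *
plan([.4946,.1807,.14],-94.2,4)"
```

```text
t 5.2 pos [0.4842 0.1487 0.1687] yaw -94.3 tilt [-0.01  -0.003 -1.   ] f [-0.5 -0.1 -7.5] open 0.0447
 dp [-0.82, -0.21, 0.71] ang [0.14, -0.05, -0.03]
 dp [-0.82, -0.21, 0.71] ang [0.14, -0.05, -0.03]
 dp [-0.82, -0.2, 0.72] ang [0.14, -0.05, -0.03]
 dp [-0.82, -0.2, 0.72] ang [0.14, -0.05, -0.03]
```

Emit:
jog_arm(
  fingers=[0,0,0,0,0],
  dp=[
    [-0.8,-0.2,0.8],
    [-0.8,-0.2,0.8],
    [-0.8,-0.2,0.8],
    [-0.6,-0.2,0.5],
    [0,0,0],
  ],
  angular=[
    [0.2,0,0],
    [0.2,0,0],
    [0.1,0,0],
    [0.1,0,0],
    [0,0,0],
  ],
)

```text
time_s: 5.7
eef_pos: [0.4913, 0.1786, 0.1347]
tool_rot: [-0.681, 0.733, -0.0, -0.004]
ft_force: [0.2, -0.4, -7.1]
opening: 0.0451
```

```bash
python3 -c "
from h import *
plan([.4946,.1807,.094],-94.2,5)"
```

```text
t 5.7 pos [0.4913 0.1786 0.1347] yaw -94.2 tilt [-0.006 -0.006 -1.   ] f [ 0.2 -0.4 -7.1] open 0.0451
 dp [-0.05, -0.07, 0.81] ang [0.06, -0.08, -0.0]
 dp [-0.05, -0.07, 0.81] ang [0.06, -0.08, -0.0]
 dp [-0.05, -0.07, 0.81] ang [0.06, -0.08, -0.0]
 dp [-0.05, -0.06, 0.81] ang [0.06, -0.08, -0.0]
 dp [-0.05, -0.06, 0.81] ang [0.06, -0.08, -0.0]
```

Emit:
jog_arm(
  fingers=[0,0,0,0,0],
  dp=[
    [0,-0.1,0.8],
    [0,-0.1,0.8],
    [0,0,0.8],
    [-0.1,0,0.6],
    [0,0,0],
  ],
  angular=[
    [0.1,-0.1,0],
    [0.1,-0.1,0],
    [0,-0.1,0],
    [0,0,0],
    [0,0,0],
  ],
)

```text
time_s: 6.2
eef_pos: [0.4936, 0.1765, 0.1017]
tool_rot: [-0.679, 0.734, -0.0, -0.002]
ft_force: [-0.6, 0.8, -6.7]
opening: 0.0447
```

```bash
python3 -c "
from h import *
from rig import capture
plan([.4946,.1807,.093],-94.2,3)
b=cv2.resize(capture('scene')[140:230,190:310,::-1],(800,600),interpolation=2);cv2.imwrite('pics/p1s.png',b)"
```

```text
t 6.2 pos [0.4936 0.1765 0.1017] yaw -94.4 tilt [-0.002 -0.003 -1.   ] f [-0.6  0.8 -6.7] open 0.0447
 dp [-0.14, -0.02, 0.29] ang [0.04, -0.06, -0.08]
 dp [-0.14, -0.02, 0.29] ang [0.04, -0.06, -0.08]
 dp [-0.14, -0.02, 0.29] ang [0.04, -0.06, -0.08]
```

View pics/p1s.png

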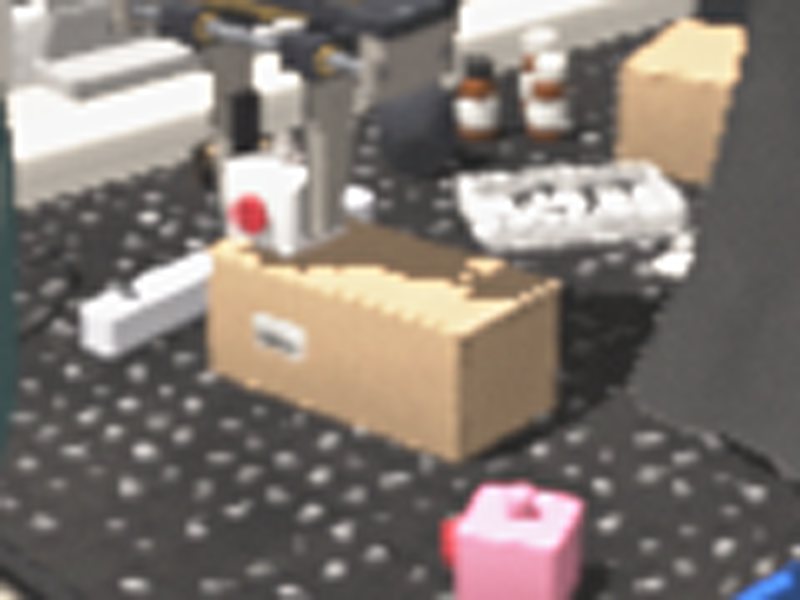

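The base hovers upright over the front-left corner (crop ~260,210). Lowering.

Emit:
jog_arm(
  fingers=[0,0,0,0,0],
  dp=[
    [-0.2,0,0.3],
    [-0.2,0,0.3],
    [-0.1,0,0.2],
    [0,0,0],
    [0,0,0],
  ],
  angular=[
    [0,-0.1,-0.1],
    [0,0,0],
    [0,0,0],
    [0,0,0],
    [0,0,0],
  ],
)

```text
time_s: 6.75
eef_pos: [0.495, 0.1825, 0.0943]
tool_rot: [-0.68, 0.733, -0.0, 0.0]
ft_force: [-0.6, -0.5, -5.8]
opening: 0.0447
```

```bash
python3 -c "
from h import *
plan([.4946,.1807,.0925],-94.2,1)"
```

```text
t 6.75 pos [0.495  0.1825 0.0943] yaw -94.3 tilt [ 0. -0. -1.] f [-0.6 -0.5 -5.8] open 0.0447
 dp [0.19, 0.02, 0.18] ang [-0.01, -0.01, -0.11]
```

Emit:
jog_arm(
  fingers=[0,0,0,0,0],
  dp=[
    [0.1,0,0.2],
    [0,0,0.1],
    [0,0,0],
    [0,0,0],
    [0,0,0],
  ],
  angular=[
    [0,0,0],
    [0,0,0],
    [0,0,0],
    [0,0,0],
    [0,0,0],
  ],
)

```text
time_s: 7.25
eef_pos: [0.4955, 0.1816, 0.0926]
tool_rot: [-0.68, 0.733, -0.001, 0.001]
ft_force: [-0.7, 0.8, -5.5]
opening: 0.0448
```

Emit:
jog_arm(
  fingers=[0,0,0,0,0],
  dp=[
    [0,0,0.1],
    [0,0,0.1],
    [0,0,0],
    [0,0,0],
    [0,0,0],
  ],
  angular=[
    [0,0,0],
    [0,0,0],
    [0,0,0],
    [0,0,0],
    [0,0,0],
  ],
)

```text
time_s: 7.75
eef_pos: [0.4957, 0.1816, 0.0926]
tool_rot: [-0.68, 0.733, -0.001, 0.001]
ft_force: [-1.9, -0.8, -1.6]
opening: 0.045
```

Contact: the carried load has gone. Release and rise.

Emit:
jog_arm(
  fingers=[0.7,0.7,0.7,0.7,0.7],
  dp=[
    [0,0,0],
    [0,0,0],
    [0,0,0],
    [0,0,0],
    [0,0,0],
  ],
  angular=[
    [0,0,0],
    [0,0,0],
    [0,0,0],
    [0,0,0],
    [0,0,0],
  ],
)

```text
time_s: 8.25
eef_pos: [0.4987, 0.183, 0.0946]
tool_rot: [-0.68, 0.733, -0.002, 0.004]
ft_force: [-0.0, 0.5, 0.5]
opening: 0.0646
```

```bash
python3 -c "
from h import *
plan([.4955,.1816,.19],-94.2,5)"
```

```text
t 8.25 pos [0.4987 0.183  0.0946] yaw -94.3 tilt [ 0.009  0.002 -1.   ] f [-0.   0.5  0.5] open 0.0646
 dp [0.03, 0.05, -1.91] ang [-0.1, 0.03, -0.02]
 dp [0.03, 0.05, -1.91] ang [-0.1, 0.03, -0.02]
 dp [0.03, 0.05, -1.91] ang [-0.1, 0.03, -0.02]
 dp [0.03, 0.06, -1.91] ang [-0.1, 0.03, -0.02]
 dp [0.03, 0.06, -1.91] ang [-0.1, 0.03, -0.02]
```

Emit:
jog_arm(
  fingers=[0.7,0.7,0.7,0.7,0.7],
  dp=[
    [0,0.1,-1.5],
    [0,0.1,-2.0],
    [0,0.1,-2.0],
    [0,0,-2.0],
    [0,0,-2.0],
  ],
  angular=[
    [-0.1,0,0],
    [-0.1,0,0],
    [-0.1,0,0],
    [-0.1,0,0],
    [0,0,0],
  ],
)

```text
time_s: 8.75
eef_pos: [0.4933, 0.1824, 0.1901]
tool_rot: [-0.68, 0.733, 0.002, -0.001]
ft_force: [0.7, -0.3, -0.5]
opening: 0.0644
```

```bash
python3 -c "
from h import *
plan([.40,.05,.22],-4,10)"
```

```text
t 8.75 pos [0.4933 0.1824 0.1901] yaw -94.3 tilt [-0.005  0.001 -1.   ] f [ 0.7 -0.3 -0.5] open 0.0644
 dp [1.39, 0.83, -0.3] ang [0.02, 0.02, -9.03]
 dp [1.24, 1.04, -0.3] ang [0.02, 0.02, -9.03]
 dp [1.06, 1.22, -0.3] ang [0.02, 0.02, -9.03]
 dp [0.86, 1.37, -0.3] ang [0.02, 0.02, -9.03]
 dp [0.63, 1.49, -0.3] ang [0.02, 0.02, -9.03]
 dp [0.39, 1.57, -0.3] ang [0.02, 0.02, -9.03]
 dp [0.14, 1.61, -0.3] ang [0.02, 0.02, -9.03]
 dp [-0.12, 1.62, -0.3] ang [0.02, 0.02, -9.03]
 dp [-0.37, 1.58, -0.3] ang [0.02, 0.02, -9.03]
 dp [-0.61, 1.5, -0.3] ang [0.02, 0.02, -9.03]
```

Emit:
jog_arm(
  fingers=[0.5,0,0,0,0],
  dp=[
    [1.4,0.8,-0.3],
    [1.2,1.0,-0.3],
    [1.1,1.2,-0.3],
    [0.9,1.4,0],
    [0.6,1.5,0],
  ],
  angular=[
    [0,0,-8.5],
    [0,0,-8.5],
    [0,0,-8.5],
    [0,0,-8.5],
    [0,0,-8.5],
  ],
)

```text
time_s: 9.25
eef_pos: [0.448, 0.1177, 0.2035]
tool_rot: [0.902, -0.431, 0.001, -0.003]
ft_force: [0.1, -0.1, -0.8]
opening: 0.0261
```

```bash
python3 -c "
from h import *
plan([.415,.065,.20],-4,6)"
```

```text
t 9.25 pos [0.448  0.1177 0.2035] yaw -51.1 tilt [ 0.005  0.003 -1.   ] f [ 0.1 -0.1 -0.8] open 0.0261
 dp [0.34, 0.98, 0.05] ang [-0.05, -0.03, -7.84]
 dp [0.2, 1.02, 0.05] ang [-0.05, -0.03, -7.84]
 dp [0.06, 1.04, 0.05] ang [-0.05, -0.03, -7.84]
 dp [-0.08, 1.03, 0.06] ang [-0.05, -0.03, -7.84]
 dp [-0.22, 1.01, 0.06] ang [-0.05, -0.03, -7.84]
 dp [-0.36, 0.97, 0.06] ang [-0.05, -0.03, -7.84]
```

Emit:
jog_arm(
  fingers=[0,0,0,0,0],
  dp=[
    [0.3,1.0,0],
    [0.2,1.0,0],
    [0.1,1.0,0],
    [-0.1,1.0,0],
    [-0.3,1.0,0],
  ],
  angular=[
    [0,0,-8.5],
    [0,0,-8.5],
    [0,0,-8.5],
    [0,0,-8.5],
    [0,0,-8.5],
  ],
)

```text
time_s: 9.75
eef_pos: [0.4196, 0.0716, 0.204]
tool_rot: [0.997, -0.071, 0.003, -0.001]
ft_force: [0.2, -0.1, -0.7]
opening: 0.0005
```

```bash
python3 -c "
from h import *
from rig import capture
plan([.415,.065,.10],-4,5)
im=capture('top');np.save('pics/top2.npy',im);a=cv2.resize(im[100:230,150:320,::-1],None,fx=4.5,fy=4.5,interpolation=2);s=capture('scene');np.save('pics/scene2.npy',s);b=cv2.resize(s[140:230,190:310,::-1],(800,600),interpolation=2);cv2.imwrite('pics/q1.png',a);cv2.imwrite('pics/q1s.png',b)"
```

```text
t 9.75 pos [0.4196 0.0716 0.204 ] yaw -8.1 tilt [ 0.007  0.002 -1.   ] f [ 0.2 -0.1 -0.7] open 0.0005
 dp [-0.09, 0.15, 2.08] ang [-0.03, -0.07, -0.82]
 dp [-0.09, 0.15, 2.08] ang [-0.03, -0.07, -0.82]
 dp [-0.09, 0.15, 2.08] ang [-0.03, -0.07, -0.82]
 dp [-0.08, 0.14, 2.08] ang [-0.03, -0.07, -0.82]
 dp [-0.08, 0.14, 2.08] ang [-0.03, -0.07, -0.82]
```

View pics/q1.png

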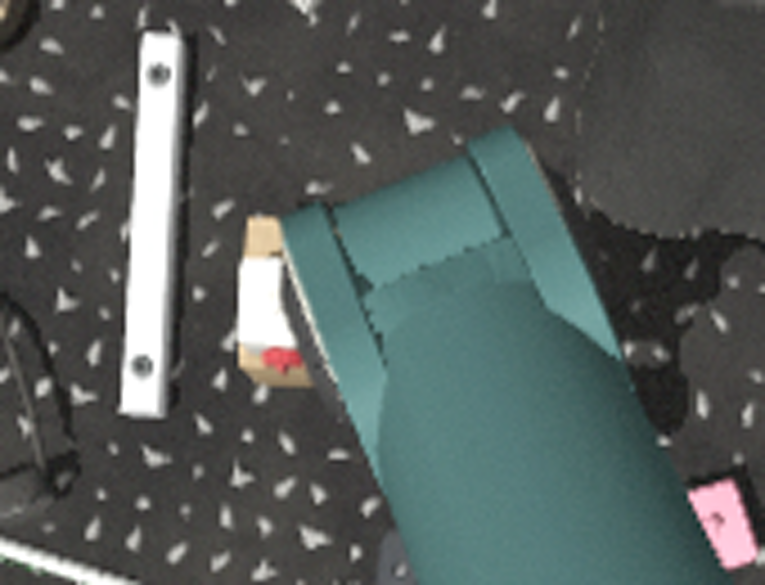

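View pics/q1s.png

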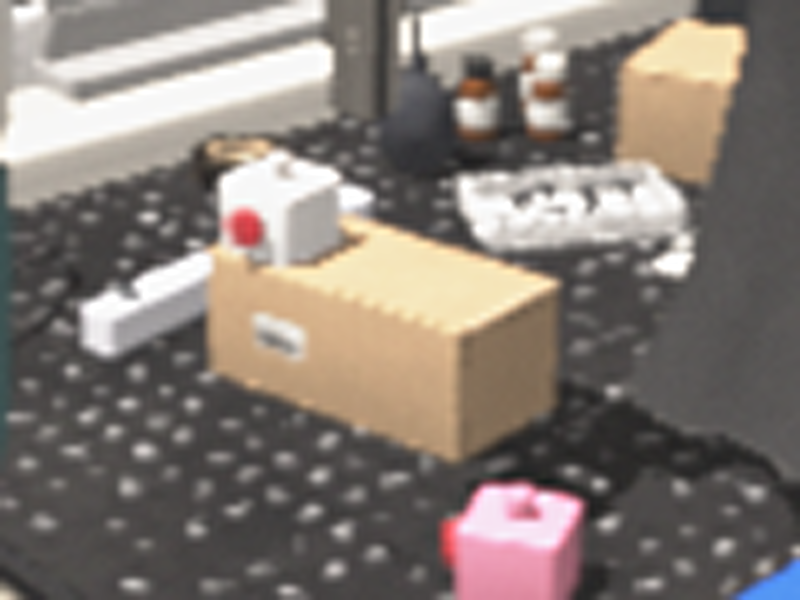

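```bash
python3 -c "
from h import *
print(ray('top',[[150+240/4.5,100+258/4.5],[150+240/4.5,100+345/4.5]],.108))
print(ray('scene',[[190+219*.15,140+170*.15],[190+289*.15,140+192*.15],[190+341*.15,140+172*.15]],.108))
plan([.418,.065,.10],-4,5)"
```

```text
[[0.51910563 0.20303083]
 [0.47232853 0.20359784]]
[[0.48324939 0.20627794]
 [0.47954872 0.1586967 ]
 [0.51646246 0.15338767]]
t 9.85 pos [0.4192 0.0709 0.2039] yaw -8.5 tilt [ 0.006  0.001 -1.   ] f [-0.1 -0.1  0.6] open 0.0005
 dp [-0.02, 0.12, 2.08] ang [-0.02, -0.07, -0.9]
 dp [-0.02, 0.12, 2.08] ang [-0.02, -0.07, -0.9]
 dp [-0.02, 0.12, 2.08] ang [-0.02, -0.07, -0.9]
 dp [-0.02, 0.12, 2.08] ang [-0.02, -0.07, -0.9]
 dp [-0.02, 0.12, 2.08] ang [-0.02, -0.07, -0.9]
```

The base's left top edge lies at y≈0.203 and its x range is 0.473–0.518, so its middle is at about (0.496,0.181). That is 1–2 mm from hold_spot. Going down beside the free end.

Emit:
jog_arm(
  fingers=[0,0,0,0,0],
  dp=[
    [0,0.2,3.0],
    [-0.1,0.2,3.0],
    [-0.1,0.2,3.0],
    [-0.1,0.1,3.0],
    [-0.1,0,2.0],
  ],
  angular=[
    [0,-0.1,-1],
    [0,-0.1,-1],
    [0,-0.1,-1],
    [0,0,-1],
    [0,0,0],
  ],
)

```text
time_s: 10.35
eef_pos: [0.422, 0.0666, 0.0634]
tool_rot: [0.999, -0.05, 0.008, -0.002]
ft_force: [0.1, -0.9, -0.1]
opening: 0.0008
```

```bash
python3 -c "
from h import *
plan([.418,.065,.035],-4,5)"
```

```text
t 10.35 pos [0.422  0.0666 0.0634] yaw -5.7 tilt [ 0.015  0.004 -1.   ] f [ 0.1 -0.9 -0.1] open 0.0008
 dp [-0.09, 0.04, 0.57] ang [-0.06, -0.17, -0.35]
 dp [-0.08, 0.04, 0.57] ang [-0.06, -0.17, -0.35]
 dp [-0.08, 0.04, 0.57] ang [-0.06, -0.17, -0.35]
 dp [-0.08, 0.04, 0.57] ang [-0.06, -0.17, -0.35]
 dp [-0.08, 0.04, 0.57] ang [-0.06, -0.17, -0.35]
```

Emit:
jog_arm(
  fingers=[0,0,0,0,0],
  dp=[
    [-0.1,0,0.8],
    [-0.1,0,0.8],
    [-0.1,0,0.8],
    [-0.1,0,0.4],
    [0,0,0],
  ],
  angular=[
    [0,-0.2,-0.4],
    [0,-0.2,-0.4],
    [0,-0.2,-0.4],
    [0,-0.2,-0.4],
    [0,0,0],
  ],
)

```text
time_s: 10.85
eef_pos: [0.4189, 0.0689, 0.033]
tool_rot: [0.999, -0.038, -0.0, -0.003]
ft_force: [0.0, -0.2, 0.7]
opening: 0.0005
```

```bash
cat >> h.py <<'E'
H=np.array([.4946,.1807])
def arc(yaw,z=.035,n=1,rel=(-.047,-.121),hold=H):
    t=np.radians(yaw);c,s=np.cos(t),np.sin(t)
    g=hold+np.array([c*rel[0]-s*rel[1],s*rel[0]+c*rel[1]])
    print("goal",yaw,np.round(g,4)); plan([g[0],g[1],z],yaw,n)
E
python3 -c "
from h import *
arc(-4.2,n=3)"
```

```text
goal -4.2 [0.4389 0.0635]
t 10.85 pos [0.4189 0.0689 0.033 ] yaw -4.4 tilt [-0.     0.006 -1.   ] f [ 0.  -0.2  0.7] open 0.0005
 dp [0.68, 0.13, -0.07] ang [-0.11, 0.01, -0.07]
 dp [0.68, 0.13, -0.07] ang [-0.11, 0.01, -0.07]
 dp [0.68, 0.13, -0.07] ang [-0.11, 0.01, -0.07]
```

Emit:
jog_arm(
  fingers=[0,0,0,0,0],
  dp=[
    [0.7,0.1,0],
    [0.7,0.1,-0.1],
    [0.7,0.1,-0.1],
    [0,0,0],
    [0,0,0],
  ],
  angular=[
    [-0.1,0,0],
    [-0.1,0,0],
    [-0.1,0,0],
    [0,0,0],
    [0,0,0],
  ],
)

```text
time_s: 11.35
eef_pos: [0.444, 0.0636, 0.0372]
tool_rot: [0.999, -0.039, 0.002, -0.0]
ft_force: [-1.0, -0.6, -0.2]
opening: 0.0006
```

```bash
python3 -c "
from h import *
arc(6,n=4)"
```

```text
goal 6 [0.4605 0.0555]
t 11.35 pos [0.444  0.0636 0.0372] yaw -4.5 tilt [ 0.004  0.    -1.   ] f [-1.  -0.6 -0.2] open 0.0006
 dp [0.43, 0.17, 0.06] ang [-0.0, -0.06, -2.63]
 dp [0.42, 0.19, 0.06] ang [-0.0, -0.06, -2.63]
 dp [0.41, 0.21, 0.06] ang [-0.0, -0.06, -2.63]
 dp [0.4, 0.23, 0.05] ang [-0.0, -0.06, -2.63]
```

Emit:
jog_arm(
  fingers=[0,0,0,0,0],
  dp=[
    [0.4,0.2,0.1],
    [0.4,0.2,0.1],
    [0.4,0.2,0.1],
    [0.4,0.2,0],
    [0.0,0.0,0],
  ],
  angular=[
    [0,0,-2.6],
    [0,0,-2.6],
    [0,0,-2.6],
    [0,0,-2.6],
    [0,0,0],
  ],
)

```text
time_s: 11.85
eef_pos: [0.456, 0.055, 0.0339]
tool_rot: [0.998, 0.055, -0.001, 0.001]
ft_force: [0.3, -1.0, 0.3]
opening: 0.0003
```

```bash
python3 -c "
from h import *
from rig import capture
arc(20,n=5)
s=capture('scene');b=cv2.resize(s[140:230,190:310,::-1],(800,600),interpolation=2);cv2.imwrite('pics/r1s.png',b)"
```

```text
goal 20 [0.4918 0.0509]
t 11.85 pos [0.456  0.055  0.0339] yaw 6.3 tilt [-0.003 -0.002 -1.   ] f [ 0.3 -1.   0.3] open 0.0003
 dp [0.7, 0.16, -0.02] ang [0.01, 0.03, -2.74]
 dp [0.69, 0.19, -0.02] ang [0.01, 0.03, -2.74]
 dp [0.68, 0.23, -0.02] ang [0.01, 0.03, -2.74]
 dp [0.67, 0.26, -0.02] ang [0.01, 0.03, -2.74]
 dp [0.66, 0.29, -0.02] ang [0.01, 0.03, -2.74]
```

View pics/r1s.png

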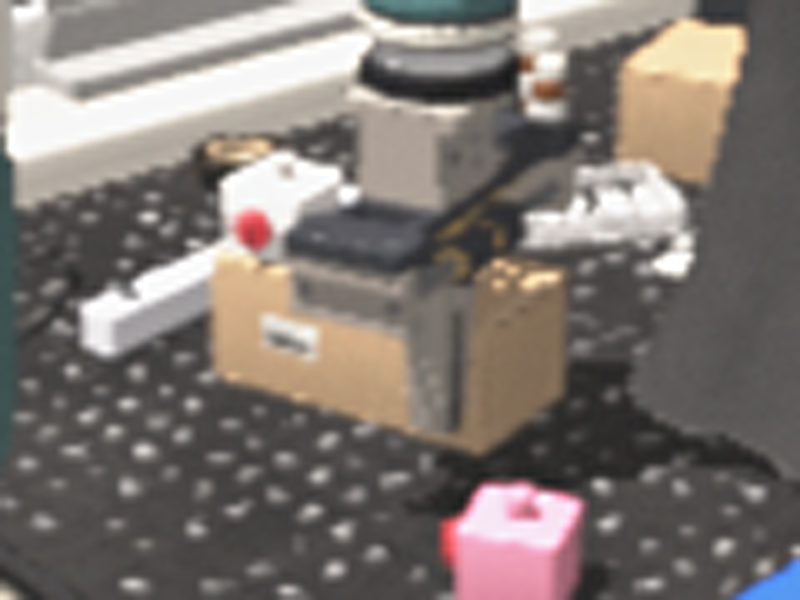

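The carton is turning about the base's corner. The finger is at crop (430,350) near the free end. Continuing.

Emit:
jog_arm(
  fingers=[0,0,0,0,0],
  dp=[
    [0.7,0.2,0],
    [0.7,0.2,0],
    [0.7,0.2,0],
    [0.7,0.2,0],
    [0.7,0.3,0],
  ],
  angular=[
    [0,0,-2.7],
    [0,0,-2.7],
    [0,0,-2.7],
    [0,0,-2.7],
    [0,0,-2.7],
  ],
)

```text
time_s: 12.4
eef_pos: [0.4873, 0.0496, 0.0332]
tool_rot: [0.985, 0.173, -0.007, 0.003]
ft_force: [-2.7, -1.6, 2.6]
opening: 0.0005
```

```bash
python3 -c "
from h import *
arc(32,n=5)"
```

```text
goal 32 [0.5189 0.0532]
t 12.4 pos [0.4873 0.0496 0.0332] yaw 20.0 tilt [-0.012 -0.007 -1.   ] f [-2.7 -1.6  2.6] open 0.0005
 dp [0.62, 0.15, -0.04] ang [0.02, 0.16, -2.41]
 dp [0.61, 0.18, -0.04] ang [0.02, 0.16, -2.41]
 dp [0.6, 0.2, -0.04] ang [0.02, 0.16, -2.41]
 dp [0.59, 0.23, -0.04] ang [0.02, 0.16, -2.41]
 dp [0.58, 0.25, -0.04] ang [0.02, 0.16, -2.41]
```

Emit:
jog_arm(
  fingers=[0,0,0,0,0],
  dp=[
    [0.6,0.1,0],
    [0.6,0.2,0],
    [0.6,0.2,0],
    [0.6,0.2,0],
    [0.6,0.2,0],
  ],
  angular=[
    [0,0.2,-2.4],
    [0,0.1,-2.4],
    [0,0.1,-2.4],
    [0,0.1,-2.4],
    [0,0,-2.4],
  ],
)

```text
time_s: 12.9
eef_pos: [0.5148, 0.0509, 0.0322]
tool_rot: [0.961, 0.276, -0.007, 0.003]
ft_force: [-2.3, -1.9, 2.4]
opening: 0.0008
```

```bash
python3 -c "
from h import *
from rig import capture
arc(46,n=5)
im=capture('top');np.save('pics/top3.npy',im);a=cv2.resize(im[100:230,150:320,::-1],None,fx=4.5,fy=4.5,interpolation=2)
s=capture('scene');b=cv2.resize(s[140:230,190:310,::-1],(800,600),interpolation=2);cv2.imwrite('pics/r2s.png',b);cv2.imwrite('pics/r2.png',a)"
```

```text
goal 46 [0.549  0.0628]
t 12.9 pos [0.5148 0.0509 0.0322] yaw 32.0 tilt [-0.012 -0.011 -1.   ] f [-2.3 -1.9  2.4] open 0.0008
 dp [0.71, 0.16, -0.07] ang [0.01, 0.18, -2.79]
 dp [0.7, 0.19, -0.06] ang [0.01, 0.18, -2.79]
 dp [0.69, 0.23, -0.06] ang [0.01, 0.18, -2.79]
 dp [0.68, 0.26, -0.06] ang [0.01, 0.18, -2.79]
 dp [0.66, 0.29, -0.06] ang [0.01, 0.18, -2.79]
```

View pics/r2s.png

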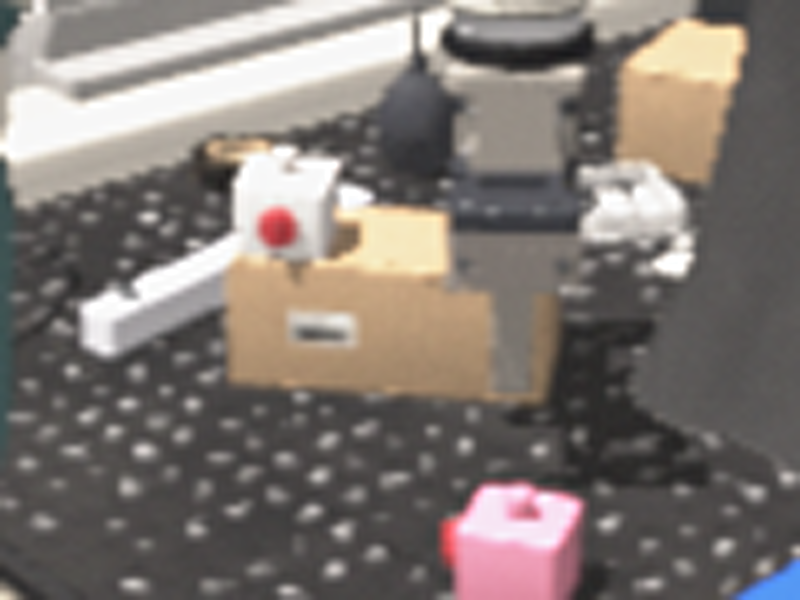

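View pics/r2.png

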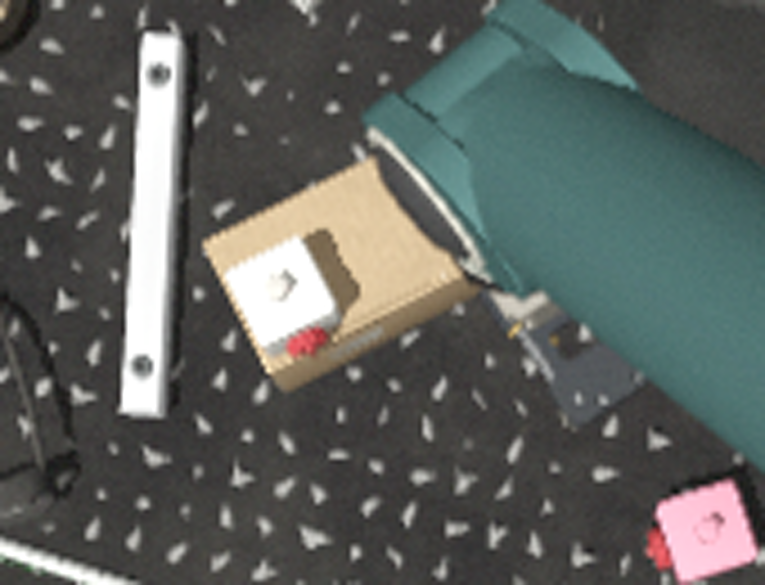

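```bash
python3 -c "
from h import *
print(ray('top',[[212.9,162.9]],.12))
im=np.load('pics/top3.npy');m=masks(im)['browntop'].astype(np.uint8)
c=ray('top',[[150+204/4.5,100+242/4.5],[150+372/4.5,100+157/4.5]],.07);d=c[1]-c[0];print(c,np.degrees(np.arctan2(d[1],d[0])))
c=ray('top',[[150+278/4.5,100+380/4.5],[150+462/4.5,100+280/4.5]],.07);d=c[1]-c[0];print(c,np.degrees(np.arctan2(d[1],d[0])))
"
```

```text
[[0.50229858 0.17874273]]
[[0.53709014 0.22857109]
 [0.5815147  0.13523567]] -64.54710402182413
[[0.45906771 0.18894471]
 [0.51083325 0.0874609 ]] -62.974476156890375
```

```bash
python3 -c "
from h import *
arc(46,n=5,hold=np.array([.498,.177]))"
```

```text
goal 46 [0.5524 0.0591]
t 13.0 pos [0.5157 0.0514 0.0322] yaw 32.0 tilt [-0.01  -0.009 -1.   ] f [-0.  -1.1 -0.8] open 0.0004
 dp [0.7, 0.26, -0.06] ang [0.01, 0.16, -2.81]
 dp [0.69, 0.29, -0.06] ang [0.01, 0.16, -2.81]
 dp [0.68, 0.32, -0.06] ang [0.01, 0.16, -2.81]
 dp [0.66, 0.36, -0.06] ang [0.01, 0.16, -2.81]
 dp [0.64, 0.39, -0.06] ang [0.01, 0.16, -2.81]
```

Emit:
jog_arm(
  fingers=[0,0,0,0,0],
  dp=[
    [0.7,0.2,-0.1],
    [0.7,0.2,0],
    [0.7,0.3,0],
    [0.7,0.3,0],
    [0.7,0.3,0],
  ],
  angular=[
    [0,0.2,-2.6],
    [0,0.2,-2.6],
    [0,0.2,-2.6],
    [0,0.1,-2.6],
    [0,0,-2.6],
  ],
)

```text
time_s: 13.5
eef_pos: [0.5477, 0.0597, 0.0323]
tool_rot: [0.924, 0.382, -0.004, 0.002]
ft_force: [-2.2, -1.1, 2.8]
opening: 0.0005
```

```bash
python3 -c "
from h import *
arc(60,n=5,hold=np.array([.498,.177]))"
```

```text
goal 60 [0.5793 0.0758]
t 13.5 pos [0.5477 0.0597 0.0323] yaw 44.9 tilt [-0.007 -0.008 -1.   ] f [-2.2 -1.1  2.8] open 0.0005
 dp [0.67, 0.22, -0.06] ang [-0.01, 0.12, -3.03]
 dp [0.66, 0.25, -0.06] ang [-0.01, 0.12, -3.03]
 dp [0.65, 0.29, -0.06] ang [-0.01, 0.12, -3.03]
 dp [0.63, 0.32, -0.06] ang [-0.01, 0.12, -3.03]
 dp [0.61, 0.35, -0.06] ang [-0.01, 0.12, -3.03]
```

Emit:
jog_arm(
  fingers=[0,0,0,0,0],
  dp=[
    [0.7,0.2,-0.1],
    [0.7,0.3,0],
    [0.7,0.3,0],
    [0.7,0.3,0],
    [0.7,0.3,0],
  ],
  angular=[
    [0,0.2,-2.7],
    [0,0.1,-2.7],
    [0,0.1,-2.7],
    [0,0.1,-2.7],
    [0,0,-2.7],
  ],
)

```text
time_s: 14.0
eef_pos: [0.5788, 0.0748, 0.0325]
tool_rot: [0.873, 0.487, -0.004, 0.002]
ft_force: [-1.8, -2.0, 2.6]
opening: 0.0006
```

```bash
python3 -c "
from h import *
from rig import capture
arc(72,n=5,hold=np.array([.498,.177]))
im=capture('top');np.save('pics/top4.npy',im);a=cv2.resize(im[100:230,150:320,::-1],None,fx=4.5,fy=4.5,interpolation=2)
s=capture('scene');b=cv2.resize(s[140:230,190:310,::-1],(800,600),interpolation=2);cv2.imwrite('pics/r3s.png',b);cv2.imwrite('pics/r3.png',a)"
```

```text
goal 72 [0.5986 0.0949]
t 14.0 pos [0.5788 0.0748 0.0325] yaw 58.3 tilt [-0.005 -0.007 -1.   ] f [-1.8 -2.   2.6] open 0.0006
 dp [0.55, 0.13, -0.05] ang [-0.02, 0.1, -2.74]
 dp [0.54, 0.15, -0.05] ang [-0.02, 0.1, -2.74]
 dp [0.53, 0.18, -0.05] ang [-0.02, 0.1, -2.74]
 dp [0.53, 0.2, -0.05] ang [-0.02, 0.1, -2.74]
 dp [0.52, 0.23, -0.05] ang [-0.02, 0.1, -2.74]
```

View pics/r3s.png

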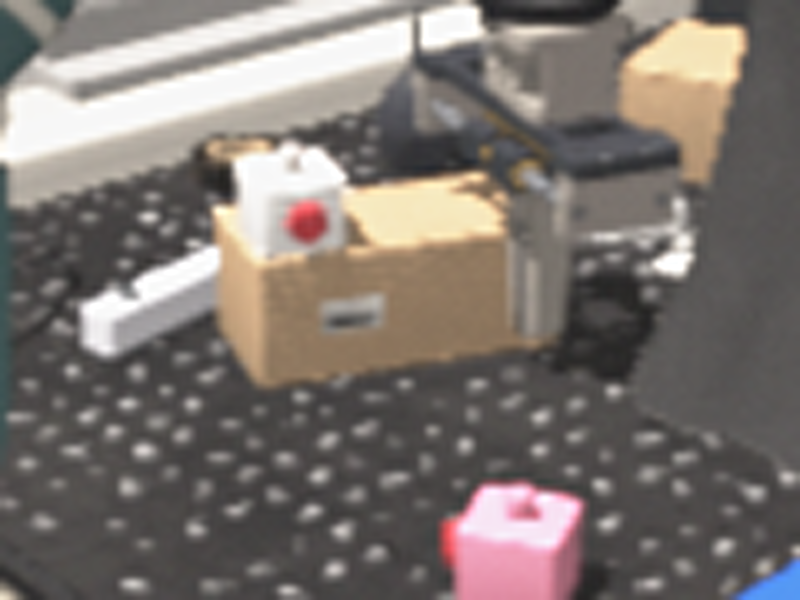

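View pics/r3.png

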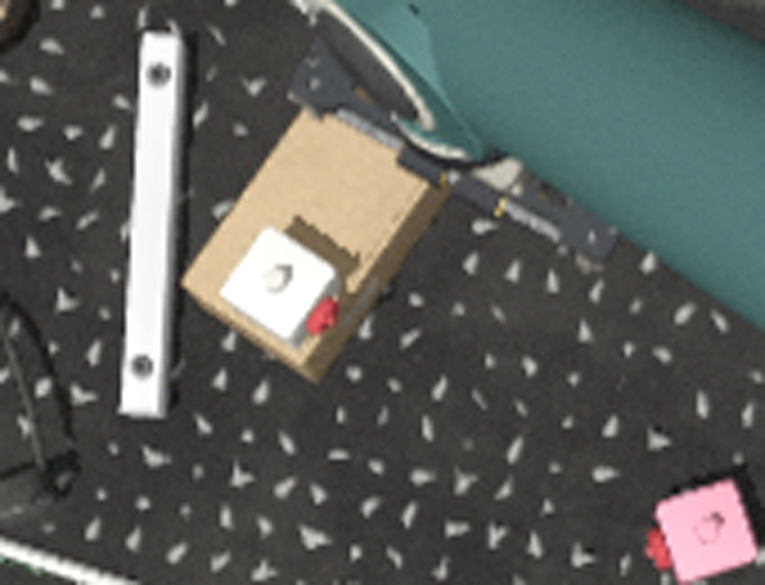

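```bash
cat >> h.py <<'E'
def cart(a,b,c3=None,s=4.5,x0=150,y0=100,near=None,post=None):
    """a,b: crop px along the +x edge (held->free) ; near: px of top corner -x,+y"""
    f=lambda p:[x0+p[0]/s,y0+p[1]/s]
    w=ray('top',[f(a),f(b)],.07);d=w[1]-w[0];yaw=np.degrees(np.arctan2(d[1],d[0]))+90
    t=np.radians(yaw);X=np.array([np.cos(t),np.sin(t)]);Y=np.array([-X[1],X[0]])
    out={"yaw":yaw,"edge":w}
    out["hold_from_far"]=w[0]-.054*X-.030*Y
    if near: n=ray('top',[f(near)],.07)[0]; out["hold_from_near"]=n+.028*X-.030*Y;out["width"]=np.linalg.norm(n-w[0])
    if post: out["post"]=ray('top',[f(post)],.12)[0]
    for k,v in out.items(): print(k,np.round(v,4).tolist())
    from rig import readout
    p=readout.get_obs()["eef_pos"][:2]-out["hold_from_far"]
    print("tcp rel hold in carton",np.round([p@X,p@Y],4))
E
python3 -c "
from h import *
cart((182,286),(306,110),near=(314,372),post=(278,277))"
```

```text
yaw 54.1969
edge [[0.5129, 0.2409], [0.6095, 0.1712]]
hold_from_far [0.5057, 0.1796]
hold_from_near [0.5035, 0.1744]
width 0.0874
post [0.5056, 0.1813]
tcp rel hold in carton [-0.041  -0.1205]
```

```bash
python3 -c "
from h import *
arc(74,n=5,hold=np.array([.505,.179]),rel=(-.045,-.118))"
```

```text
goal 74 [0.606  0.1032]
t 14.1 pos [0.5795 0.0758 0.0325] yaw 58.3 tilt [-0.004 -0.005 -1.   ] f [-0.3 -0.9  0. ] open 0.0003
 dp [0.74, 0.16, -0.05] ang [-0.02, 0.07, -3.15]
 dp [0.73, 0.2, -0.05] ang [-0.02, 0.07, -3.15]
 dp [0.72, 0.24, -0.05] ang [-0.02, 0.07, -3.15]
 dp [0.71, 0.28, -0.05] ang [-0.02, 0.07, -3.15]
 dp [0.69, 0.32, -0.05] ang [-0.02, 0.07, -3.15]
```

Emit:
jog_arm(
  fingers=[0,0,0,0,0],
  dp=[
    [0.7,0.2,-0.1],
    [0.7,0.2,0],
    [0.7,0.3,0],
    [0.7,0.3,0],
    [0.7,0.3,0],
  ],
  angular=[
    [0,0.2,-3.0],
    [0,0.1,-3.0],
    [0,0.1,-3.0],
    [0,0.1,-3.0],
    [0,0,-3.0],
  ],
)

```text
time_s: 14.6
eef_pos: [0.6042, 0.0979, 0.0328]
tool_rot: [0.804, 0.595, -0.002, 0.001]
ft_force: [-1.7, -2.4, 1.7]
opening: 0.0004
```

```bash
python3 -c "
from h import *
arc(86.6,n=5,hold=np.array([.505,.179]),rel=(-.045,-.118))"
```

```text
goal 86.6 [0.6201 0.1271]
t 14.6 pos [0.6042 0.0979 0.0328] yaw 73.0 tilt [-0.003 -0.004 -1.   ] f [-1.7 -2.4  1.7] open 0.0004
 dp [0.65, 0.13, -0.05] ang [-0.02, 0.05, -2.72]
 dp [0.64, 0.16, -0.05] ang [-0.02, 0.05, -2.72]
 dp [0.64, 0.19, -0.05] ang [-0.02, 0.05, -2.72]
 dp [0.63, 0.22, -0.04] ang [-0.02, 0.05, -2.72]
 dp [0.62, 0.25, -0.04] ang [-0.02, 0.05, -2.72]
```

Emit:
jog_arm(
  fingers=[0,0,0,0,0],
  dp=[
    [0.7,0.1,0],
    [0.7,0.1,0],
    [0.7,0.1,0],
    [0.7,0.1,0],
    [0.2,0.1,0],
  ],
  angular=[
    [0,0,-2.7],
    [0,0,-2.7],
    [0,0,-2.7],
    [0,0,-2.7],
    [0,0,0],
  ],
)

```text
time_s: 15.1
eef_pos: [0.6159, 0.1233, 0.0323]
tool_rot: [0.746, 0.666, -0.003, 0.003]
ft_force: [-1.3, -2.0, 1.0]
opening: 0.0006
```

```bash
python3 -c "
from h import *
from rig import capture
arc(86.6,n=5,hold=np.array([.505,.179]),rel=(-.045,-.118))
im=capture('top');np.save('pics/top5.npy',im);a=cv2.resize(im[100:230,150:320,::-1],None,fx=4.5,fy=4.5,interpolation=2)
s=capture('scene');b=cv2.resize(s[140:230,190:310,::-1],(800,600),interpolation=2);cv2.imwrite('pics/r4s.png',b);cv2.imwrite('pics/r4.png',a)"
```

```text
goal 86.6 [0.6201 0.1271]
t 15.1 pos [0.6159 0.1233 0.0323] yaw 83.5 tilt [-0.001 -0.008 -1.   ] f [-1.3 -2.   1. ] open 0.0006
 dp [0.08, 0.08, -0.06] ang [-0.0, 0.09, -0.62]
 dp [0.08, 0.08, -0.06] ang [-0.0, 0.09, -0.62]
 dp [0.08, 0.08, -0.06] ang [-0.0, 0.09, -0.62]
 dp [0.08, 0.08, -0.05] ang [-0.0, 0.09, -0.62]
 dp [0.08, 0.08, -0.05] ang [-0.0, 0.09, -0.62]
```

View pics/r4s.png

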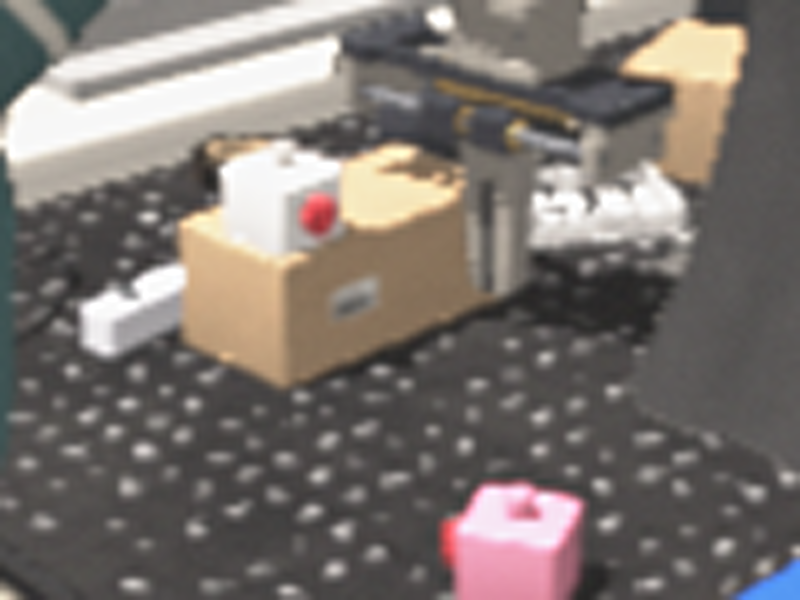

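View pics/r4.png

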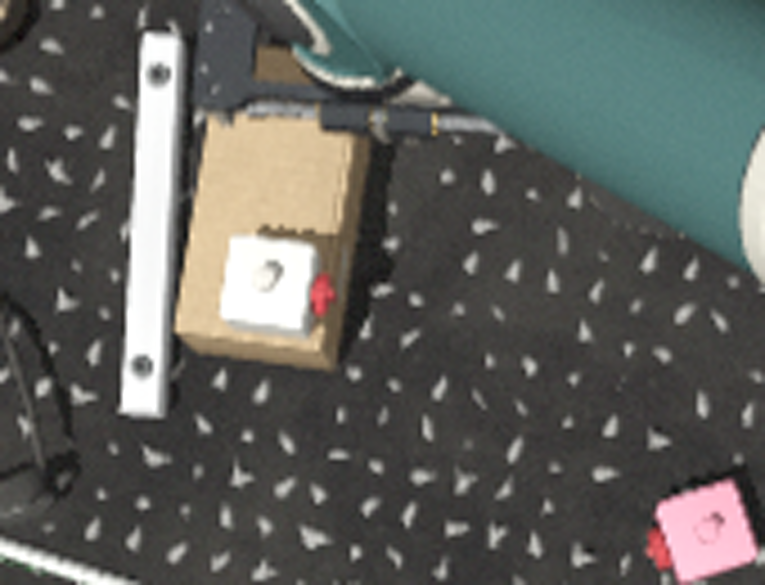

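```bash
python3 -c "
from h import *
cart((176,332),(207,116),near=(332,352),post=(268,275))
w=ray('top',[[150+176/4.5,100+332/4.5],[150+207/4.5,100+116/4.5]],.07)
for p in w: print('gap', (.264-(p[0]-.451)*.0588)-p[1])"
```

```text
yaw 81.4211
edge [[0.4875, 0.2444], [0.6082, 0.2262]]
hold_from_far [0.5091, 0.1865]
hold_from_near [0.5073, 0.1825]
width 0.0863
post [0.5069, 0.1866]
tcp rel hold in carton [-0.0467 -0.115 ]
gap 0.017441147503314713
gap 0.028553894825746245
```

Emit:
jog_arm(
  fingers=[0,0,0,0,0],
  dp=[
    [0.4,0.1,0],
    [0.4,0.1,0],
    [0.4,0,0],
    [0,0,0],
    [0,0,0],
  ],
  angular=[
    [0,0.1,-1],
    [0,0.1,-1],
    [0,0,-1],
    [0,0,0],
    [0,0,0],
  ],
)

```text
time_s: 15.7
eef_pos: [0.6195, 0.1344, 0.0322]
tool_rot: [0.729, 0.685, -0.002, 0.002]
ft_force: [0.8, -1.9, -0.7]
opening: 0.0008
```

```bash
python3 -c "
from h import *
from rig import capture
plan([.62,.127,.033],86.6,2)
im=capture('top');np.save('pics/top6.npy',im);a=cv2.resize(im[100:230,150:320,::-1],None,fx=4.5,fy=4.5,interpolation=2)
cv2.imwrite('pics/r5.png',a)"
```

```text
t 15.7 pos [0.6195 0.1344 0.0322] yaw 86.5 tilt [ 0.    -0.006 -1.   ] f [ 0.8 -1.9 -0.7] open 0.0008
 dp [-0.37, 0.05, -0.04] ang [0.01, 0.16, -0.07]
 dp [-0.37, 0.05, -0.04] ang [0.01, 0.16, -0.07]
```

View pics/r5.png

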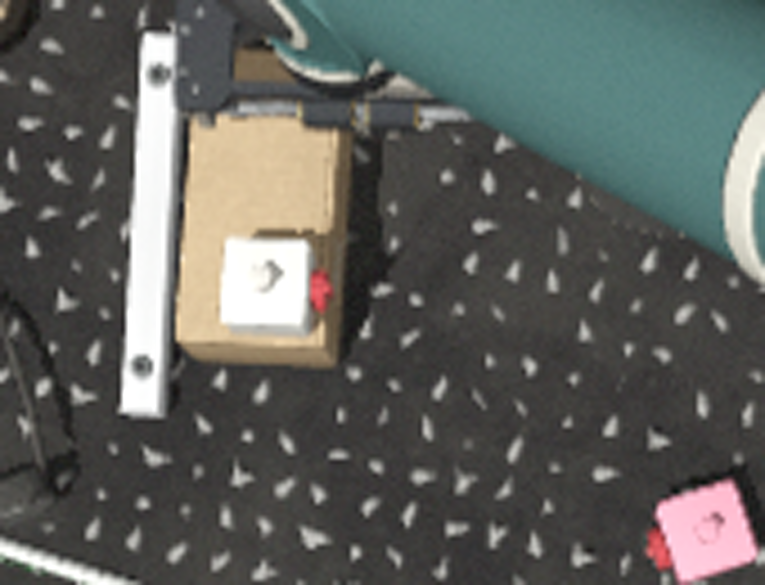

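```bash
python3 -c "
from h import *
cart((177,341),(190,118),near=(332,350),post=(266,275))
w=ray('top',[[150+177/4.5,100+341/4.5],[150+190/4.5,100+118/4.5]],.07)
for p in w: print('gap', (.264-(p[0]-.451)*.0588)-p[1])"
```

```text
yaw 86.2233
edge [[0.4825, 0.2439], [0.6074, 0.2357]]
hold_from_far [0.5089, 0.188]
hold_from_near [0.5064, 0.1852]
width 0.085
post [0.5069, 0.1876]
tcp rel hold in carton [-0.0463 -0.114 ]
gap 0.018243034860369656
gap 0.01914398259975264
```

Carton yaw is about 86°, parallel to the fence (gaps 18 and 19 mm). The base is still over the hold spot. I'll back off slightly and rise, then fetch the base.

Emit:
jog_arm(
  fingers=[0,0,0,0,0],
  dp=[
    [-0.5,0,0],
    [-0.5,0,0],
    [0,0,-2],
    [0,0,-4],
    [0,0,-4],
  ],
  angular=[
    [0,0,0],
    [0,0,0],
    [0,0,0],
    [0,0,0],
    [0,0,0],
  ],
)

```text
time_s: 16.25
eef_pos: [0.6146, 0.1238, 0.1315]
tool_rot: [0.728, 0.685, -0.006, -0.002]
ft_force: [0.6, -0.3, -1.7]
opening: 0.0004
```

Emit:
jog_arm(
  fingers=[0,0,0,0,0],
  dp=[
    [0,0,-3],
    [0,0,-3],
    [0,0,-2],
    [0,0,0],
    [0,0,0],
  ],
  angular=[
    [0,0,0],
    [0,0,0],
    [0,0,0],
    [0,0,0],
    [0,0,0],
  ],
)

```text
time_s: 16.75
eef_pos: [0.617, 0.1269, 0.2279]
tool_rot: [0.728, 0.686, 0.0, 0.001]
ft_force: [-0.5, -0.8, -0.4]
opening: 0.0001
```

```bash
python3 -c "
from h import *
plan([.507,.187,.22],-4,12)"
```

```text
t 16.75 pos [0.617  0.1269 0.2279] yaw 86.6 tilt [ 0.002 -0.002 -1.   ] f [-0.5 -0.8 -0.4] open 0.0001
 dp [0.45, -0.94, 0.06] ang [0.01, -0.0, 7.55]
 dp [0.32, -0.99, 0.06] ang [0.01, -0.0, 7.55]
 dp [0.18, -1.03, 0.06] ang [0.01, -0.0, 7.55]
 dp [0.05, -1.04, 0.06] ang [0.01, -0.0, 7.55]
 dp [-0.09, -1.04, 0.06] ang [0.01, -0.0, 7.55]
 dp [-0.23, -1.02, 0.06] ang [0.01, -0.0, 7.55]
 dp [-0.36, -0.98, 0.06] ang [0.01, -0.0, 7.55]
 dp [-0.48, -0.93, 0.06] ang [0.01, -0.0, 7.55]
 dp [-0.6, -0.85, 0.06] ang [0.01, -0.0, 7.55]
 dp [-0.71, -0.77, 0.07] ang [0.01, -0.0, 7.55]
 dp [-0.8, -0.67, 0.07] ang [0.01, -0.0, 7.55]
 dp [-0.88, -0.56, 0.07] ang [0.01, -0.0, 7.55]
```

Emit:
jog_arm(
  fingers=[0,0,0.8,0.8,0.8],
  dp=[
    [0.5,-1.0,0],
    [0.3,-1.0,0],
    [0.2,-1.0,0],
    [0,-1.0,0],
    [-0.1,-1.0,0],
  ],
  angular=[
    [0,0,8],
    [0,0,8],
    [0,0,8],
    [0,0,8],
    [0,0,8],
  ],
)

```text
time_s: 17.25
eef_pos: [0.5679, 0.1511, 0.2225]
tool_rot: [0.924, 0.383, -0.003, -0.001]
ft_force: [-0.2, -0.7, 0.2]
opening: 0.0228
```

Emit:
jog_arm(
  fingers=[0.8,0.8,0.8,0.8,0.8],
  dp=[
    [-0.3,-1.0,0],
    [-0.4,-0.9,0],
    [-0.5,-0.9,0],
    [-0.6,-0.8,0],
    [-0.7,-0.7,0],
  ],
  angular=[
    [0,0,8],
    [0,0,8],
    [0,0,8],
    [0,0,8],
    [0,0,8],
  ],
)

```text
time_s: 17.75
eef_pos: [0.5186, 0.1767, 0.2168]
tool_rot: [1.0, 0.029, -0.009, 0.001]
ft_force: [0.3, 0.3, -0.4]
opening: 0.0625
```

```bash
python3 -c "
from h import *
from rig import capture
plan([.507,.187,.15],-4,4)
im=capture('top');np.save('pics/top7.npy',im);a=cv2.resize(im[100:230,150:320,::-1],None,fx=4.5,fy=4.5,interpolation=2)
s=capture('scene');b=cv2.resize(s[140:230,190:310,::-1],(800,600),interpolation=2);cv2.imwrite('pics/s1s.png',b);cv2.imwrite('pics/s1.png',a)"
```

```text
t 17.75 pos [0.5186 0.1767 0.2168] yaw 3.3 tilt [-0.018 -0.003 -1.   ] f [ 0.3  0.3 -0.4] open 0.0625
 dp [-0.24, -0.28, 1.67] ang [0.05, 0.26, 1.83]
 dp [-0.26, -0.27, 1.67] ang [0.05, 0.26, 1.83]
 dp [-0.28, -0.26, 1.67] ang [0.05, 0.26, 1.83]
 dp [-0.29, -0.25, 1.67] ang [0.05, 0.26, 1.83]
```

View pics/s1s.png

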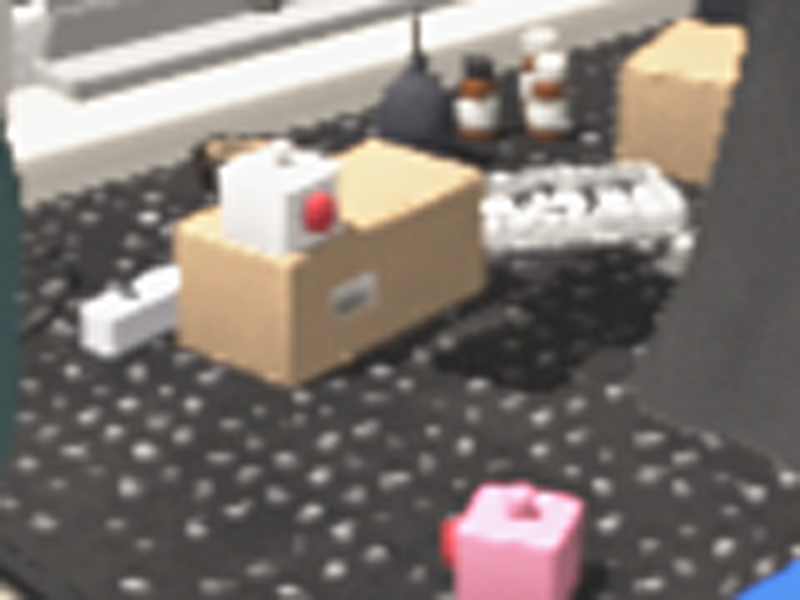

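View pics/s1.png

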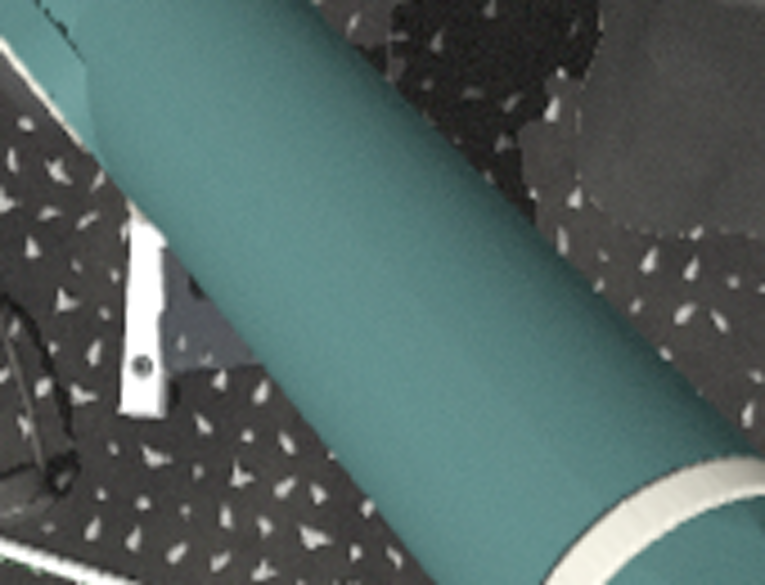

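```bash
python3 -c "
from h import *
im=np.load('pics/top6.npy');m=(im.min(2)>205).astype(np.uint8)
r,b=rect('top',m,(195,150,224,176),.108);print(r,b.round(0).tolist())
plan([.507,.187,.15],-4,4)"
```

```text
((506.4866638183594, 191.62794494628906), (44.766143798828125, 44.416969299316406), 84.38876342773438) [[482.0, 172.0], [526.0, 167.0], [531.0, 212.0], [487.0, 216.0]]
t 17.85 pos [0.5181 0.1775 0.2172] yaw 3.8 tilt [-0.018 -0.004 -1.   ] f [0.2 0.3 0.5] open 0.0704
 dp [-0.23, -0.26, 1.68] ang [0.06, 0.26, 1.94]
 dp [-0.25, -0.25, 1.68] ang [0.06, 0.26, 1.94]
 dp [-0.26, -0.24, 1.68] ang [0.06, 0.26, 1.94]
 dp [-0.28, -0.23, 1.68] ang [0.06, 0.26, 1.94]
```

Emit:
jog_arm(
  fingers=[0.9,0.9,0.9,0.9,0.9],
  dp=[
    [-0.3,-0.4,1.5],
    [-0.3,-0.4,1.5],
    [-0.3,-0.4,1.5],
    [-0.2,-0.3,1.5],
    [0,0,0],
  ],
  angular=[
    [0,0.3,2.3],
    [0,0.3,2.3],
    [0,0.3,2.3],
    [0,0.2,2.3],
    [0,0,0],
  ],
)

```text
time_s: 18.35
eef_pos: [0.5064, 0.1902, 0.1527]
tool_rot: [0.999, -0.041, -0.0, 0.003]
ft_force: [-0.1, 1.0, 0.5]
opening: 0.0827
```

```bash
python3 -c "
from h import *
plan([.5065,.190,.10],-5,5)"
```

```text
t 18.35 pos [0.5064 0.1902 0.1527] yaw -4.7 tilt [-0.001 -0.006 -1.   ] f [-0.1  1.   0.5] open 0.0827
 dp [0.0, -0.0, 1.05] ang [0.07, 0.01, 0.05]
 dp [0.0, -0.0, 1.05] ang [0.07, 0.01, 0.05]
 dp [0.0, -0.0, 1.05] ang [0.07, 0.01, 0.05]
 dp [0.0, 0.0, 1.05] ang [0.07, 0.01, 0.05]
 dp [0.0, 0.0, 1.05] ang [0.07, 0.01, 0.05]
```

Emit:
jog_arm(
  fingers=[0.9,0.9,0.9,0.9,0.9],
  dp=[
    [0,0,1.3],
    [0,0,1.3],
    [0,0,1.3],
    [0,0,1.0],
    [0,0,0],
  ],
  angular=[
    [0.1,0,0],
    [0.1,0,0],
    [0.1,0,0],
    [0,0,0],
    [0,0,0],
  ],
)

```text
time_s: 18.85
eef_pos: [0.5077, 0.1885, 0.0996]
tool_rot: [0.999, -0.039, -0.001, 0.0]
ft_force: [1.0, 0.6, -0.2]
opening: 0.0829
```

```bash
python3 -c "
from h import *
plan([.5065,.190,.095],-5,2)"
```

```text
t 18.85 pos [0.5077 0.1885 0.0996] yaw -4.4 tilt [-0.001  0.    -1.   ] f [ 1.   0.6 -0.2] open 0.0829
 dp [-0.07, -0.07, 0.23] ang [0.0, 0.03, 0.29]
 dp [-0.07, -0.07, 0.23] ang [0.0, 0.03, 0.29]
```

Emit:
jog_arm(
  fingers=[0.9,0.9,0,0,0],
  dp=[
    [-0.1,-0.1,0.2],
    [-0.1,-0.1,0.2],
    [0,0,0],
    [0,0,0],
    [0,0,0],
  ],
  angular=[
    [0,0,0.3],
    [0,0,0.3],
    [0,0,0],
    [0,0,0],
    [0,0,0],
  ],
)

```text
time_s: 19.35
eef_pos: [0.5065, 0.1916, 0.0962]
tool_rot: [0.999, -0.044, 0.0, -0.0]
ft_force: [0.2, -0.1, 0.7]
opening: 0.061
```

Emit:
jog_arm(
  fingers=[0,0,0,0,0],
  dp=[
    [0,0,0],
    [0,0,0],
    [0,0,0],
    [0,0,0],
    [0,0,0],
  ],
  angular=[
    [0,0,0],
    [0,0,0],
    [0,0,0],
    [0,0,0],
    [0,0,0],
  ],
)

```text
time_s: 19.85
eef_pos: [0.5078, 0.1917, 0.0969]
tool_rot: [0.999, -0.044, 0.002, -0.001]
ft_force: [2.0, 0.6, 0.3]
opening: 0.0449
```

Emit:
jog_arm(
  fingers=[0,0,0,0,0],
  dp=[
    [0,0,-0.5],
    [0,0,-1.5],
    [0,0,-2],
    [0,0,-2],
    [0,0,-2],
  ],
  angular=[
    [0,0,0],
    [0,0,0],
    [0,0,0],
    [0,0,0],
    [0,0,0],
  ],
)

```text
time_s: 20.35
eef_pos: [0.5011, 0.1889, 0.1756]
tool_rot: [0.999, -0.043, -0.007, 0.002]
ft_force: [-0.1, 0.5, -6.6]
opening: 0.045
```

```bash
python3 -c "
from h import *
plan([.424,-.175,.18],-100.5,14)"
```

```text
t 20.35 pos [0.5011 0.1889 0.1756] yaw -5.0 tilt [-0.013 -0.004 -1.   ] f [-0.1  0.5 -6.6] open 0.045
 dp [-0.32, 2.64, -0.01] ang [0.06, 0.02, 6.82]
 dp [-0.01, 2.66, -0.02] ang [0.06, 0.02, 6.82]
 dp [0.31, 2.64, -0.02] ang [0.06, 0.02, 6.82]
 dp [0.62, 2.58, -0.02] ang [0.06, 0.02, 6.82]
 dp [0.92, 2.49, -0.02] ang [0.06, 0.02, 6.82]
 dp [1.21, 2.36, -0.03] ang [0.06, 0.02, 6.82]
 dp [1.48, 2.2, -0.03] ang [0.06, 0.02, 6.82]
 dp [1.74, 2.01, -0.03] ang [0.06, 0.02, 6.82]
 dp [1.96, 1.79, -0.03] ang [0.06, 0.02, 6.82]
 dp [2.16, 1.55, -0.03] ang [0.06, 0.02, 6.82]
 dp [2.33, 1.28, -0.03] ang [0.06, 0.02, 6.82]
 dp [2.46, 0.99, -0.03] ang [0.06, 0.02, 6.82]
 dp [2.57, 0.69, -0.03] ang [0.06, 0.02, 6.82]
 dp [2.63, 0.38, -0.03] ang [0.06, 0.02, 6.82]
```

Emit:
jog_arm(
  fingers=[0,0,0,0,0],
  dp=[
    [-0.3,2.0,-0.2],
    [0,2.7,-0.2],
    [0.3,2.6,-0.2],
    [0.6,2.6,0],
    [0.9,2.5,0],
  ],
  angular=[
    [0.1,0,6.8],
    [0.1,0,6.8],
    [0.1,0,6.8],
    [0.1,0,6.8],
    [0.1,0,6.8],
  ],
)

```text
time_s: 20.85
eef_pos: [0.471, 0.0678, 0.1876]
tool_rot: [0.941, -0.339, -0.005, -0.003]
ft_force: [0.4, 0.5, -7.5]
opening: 0.0444
```

Emit:
jog_arm(
  fingers=[0,0,0,0,0],
  dp=[
    [1.2,2.4,0],
    [1.5,2.2,0],
    [1.7,2.0,0],
    [2.0,1.8,0],
    [2.2,1.5,0],
  ],
  angular=[
    [0,0,6.8],
    [0,0,6.8],
    [0,0,6.8],
    [0,0,6.8],
    [0,0,6.8],
  ],
)

```text
time_s: 21.35
eef_pos: [0.4356, -0.0657, 0.1889]
tool_rot: [0.794, -0.608, -0.007, -0.001]
ft_force: [0.0, -0.8, -7.6]
opening: 0.0445
```

```bash
python3 -c "
from h import *
plan([.424,-.175,.15],-100.5,6)"
```

```text
t 21.35 pos [ 0.4356 -0.0657  0.1889] yaw -74.9 tilt [-0.01   0.011 -1.   ] f [ 0.  -0.8 -7.6] open 0.0445
 dp [1.72, 0.66, 0.63] ang [0.09, 0.11, 4.26]
 dp [1.76, 0.53, 0.63] ang [0.09, 0.11, 4.26]
 dp [1.79, 0.4, 0.64] ang [0.09, 0.11, 4.26]
 dp [1.82, 0.26, 0.64] ang [0.09, 0.11, 4.26]
 dp [1.83, 0.13, 0.64] ang [0.09, 0.11, 4.26]
 dp [1.83, -0.01, 0.65] ang [0.09, 0.11, 4.26]
```

Emit:
jog_arm(
  fingers=[0,0,0,0,0],
  dp=[
    [2.2,0.8,0.6],
    [2.2,0.6,0.7],
    [2.2,0.4,0.7],
    [2.2,0.2,0.7],
    [1.5,0,0.7],
  ],
  angular=[
    [0.1,0.1,5.1],
    [0.1,0.1,5.1],
    [0.1,0.1,5.1],
    [0.1,0.1,5.1],
    [0.1,0.1,5.1],
  ],
)

```text
time_s: 21.85
eef_pos: [0.4212, -0.174, 0.1565]
tool_rot: [-0.632, 0.775, 0.002, 0.001]
ft_force: [-0.1, 0.5, -6.7]
opening: 0.0449
```

```bash
python3 -c "
from h import *
plan([.424,-.175,.08],-100.5,5)"
```

```text
t 21.85 pos [ 0.4212 -0.174   0.1565] yaw -101.5 tilt [-0.001  0.003 -1.   ] f [-0.1  0.5 -6.7] open 0.0449
 dp [0.01, -0.06, 1.53] ang [0.02, 0.04, -0.21]
 dp [0.01, -0.06, 1.53] ang [0.02, 0.04, -0.21]
 dp [0.01, -0.06, 1.53] ang [0.02, 0.04, -0.21]
 dp [0.01, -0.06, 1.53] ang [0.02, 0.04, -0.21]
 dp [0.01, -0.06, 1.53] ang [0.02, 0.04, -0.21]
```

Emit:
jog_arm(
  fingers=[0,0,0,0,0],
  dp=[
    [0,-0.1,2.0],
    [0,0,2.2],
    [0,0,2.2],
    [0,0,2.0],
    [0,0,0.5],
  ],
  angular=[
    [0,0,0],
    [0,0,0],
    [0,0,0],
    [0,0,0],
    [0,0,0],
  ],
)

```text
time_s: 22.35
eef_pos: [0.4209, -0.175, 0.0676]
tool_rot: [-0.63, 0.776, 0.002, 0.001]
ft_force: [-1.5, 0.6, -7.2]
opening: 0.0448
```

```bash
python3 -c "
from h import *
from rig import capture
plan([.424,-.175,.033],-100.5,3)
s=capture('scene');b=cv2.resize(s[140:270,230:400,::-1],(785,600),interpolation=2);cv2.imwrite('pics/u1s.png',b)"
```

```text
t 22.35 pos [ 0.4209 -0.175   0.0676] yaw -101.9 tilt [-0.     0.005 -1.   ] f [-1.5  0.6 -7.2] open 0.0448
 dp [-0.02, -0.1, 1.15] ang [0.02, 0.09, -0.46]
 dp [-0.02, -0.1, 1.15] ang [0.02, 0.09, -0.46]
 dp [-0.02, -0.1, 1.15] ang [0.02, 0.09, -0.46]
```

View pics/u1s.png

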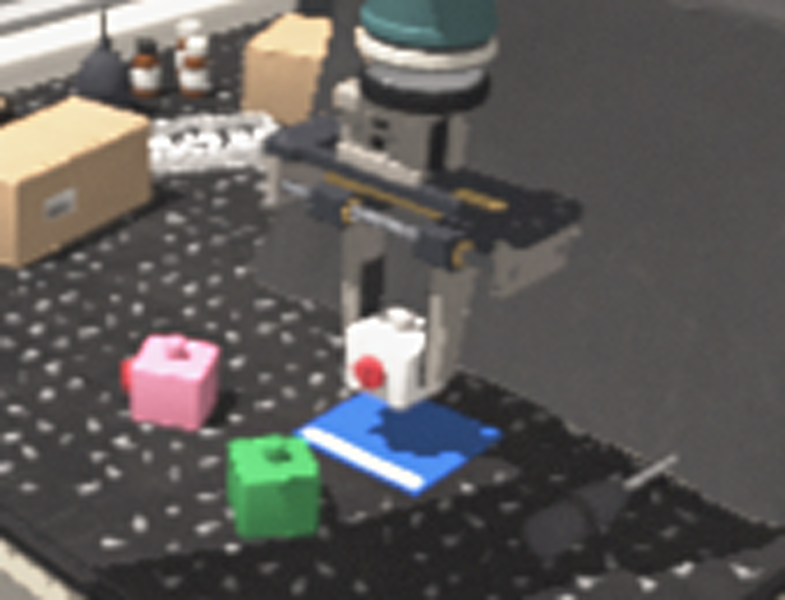

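The base hangs over the mat with its knob towards the stripe (crop 368,372). Lowering.

Emit:
jog_arm(
  fingers=[0,0,0,0,0],
  dp=[
    [0,-0.1,1.1],
    [0,-0.1,1.1],
    [0,-0.1,0.8],
    [0,-0.1,0],
    [0,0,0],
  ],
  angular=[
    [0,0.1,-0.5],
    [0,0.1,-0.5],
    [0,0.1,-0.3],
    [0,0,0],
    [0,0,0],
  ],
)

```text
time_s: 22.9
eef_pos: [0.4278, -0.176, 0.038]
tool_rot: [-0.64, 0.768, -0.002, 0.001]
ft_force: [0.2, 0.2, -5.6]
opening: 0.0448
```

```bash
python3 -c "
from h import *
plan([.424,-.175,.0297],-100.5,1)"
```

```text
t 22.9 pos [ 0.4278 -0.176   0.038 ] yaw -100.4 tilt [ 0.003 -0.002 -1.   ] f [ 0.2  0.2 -5.6] open 0.0448
 dp [-0.03, 0.4, 0.83] ang [-0.21, -0.07, 0.09]
```

Emit:
jog_arm(
  fingers=[0,0,0,0,0],
  dp=[
    [0,0.2,0.4],
    [0,0.1,0.3],
    [0,0,0.1],
    [0,0,0],
    [0,0,0],
  ],
  angular=[
    [-0.2,0,0],
    [0,0,0],
    [0,0,0],
    [0,0,0],
    [0,0,0],
  ],
)

```text
time_s: 23.4
eef_pos: [0.4253, -0.1757, 0.0302]
tool_rot: [-0.64, 0.768, -0.001, -0.0]
ft_force: [-0.9, -1.3, -7.4]
opening: 0.0446
```

```bash
python3 -c "
from h import *
plan([.424,-.175,.0297],-100.5,1)"
```

```text
t 23.4 pos [ 0.4253 -0.1757  0.0302] yaw -100.4 tilt [ 0.001 -0.002 -1.   ] f [-0.9 -1.3 -7.4] open 0.0446
 dp [-0.05, 0.14, 0.05] ang [-0.09, -0.1, 0.08]
```

Emit:
jog_arm(
  fingers=[0,0,0,0,0],
  dp=[
    [0,0.1,0.1],
    [0,0,0.1],
    [0,0,0.1],
    [0,0,0],
    [0,0,0],
  ],
  angular=[
    [0,0,0],
    [0,0,0],
    [0,0,0],
    [0,0,0],
    [0,0,0],
  ],
)

```text
time_s: 23.9
eef_pos: [0.4254, -0.1758, 0.0304]
tool_rot: [-0.64, 0.768, -0.002, 0.0]
ft_force: [-0.2, 0.0, -7.2]
opening: 0.0448
```

Emit:
jog_arm(
  fingers=[0,0,0,0,0],
  dp=[
    [0,0.1,0.2],
    [0,0,0.2],
    [0,0,0],
    [0,0,0],
    [0,0,0],
  ],
  angular=[
    [0,0,0],
    [0,0,0],
    [0,0,0],
    [0,0,0],
    [0,0,0],
  ],
)

```text
time_s: 24.4
eef_pos: [0.4258, -0.1761, 0.03]
tool_rot: [-0.64, 0.769, -0.004, 0.0]
ft_force: [-0.1, -0.5, -7.5]
opening: 0.0447
```

Emit:
jog_arm(
  fingers=[0,0,0,0,0],
  dp=[
    [0,0.1,0],
    [0,0,0],
    [0,0,0.2],
    [0,0,0.2],
    [0,0,0.2],
  ],
  angular=[
    [-0.2,0,0],
    [0,0,0],
    [0,0,0],
    [0,0,0],
    [0,0,0],
  ],
)

```text
time_s: 24.9
eef_pos: [0.4253, -0.176, 0.0296]
tool_rot: [-0.64, 0.769, -0.002, -0.002]
ft_force: [-7.9, 2.6, 23.8]
opening: 0.0448
```

```bash
python3 -c "
from h import *
from rig import capture
plan([.424,-.175,.0297],-100.5,1)
s=capture('scene');b=cv2.resize(s[200:260,280:360,::-1],(800,600),interpolation=2);cv2.imwrite('pics/u2s.png',b)"
```

```text
t 24.9 pos [ 0.4253 -0.176   0.0296] yaw -100.5 tilt [ 0.    -0.006 -1.   ] f [-7.9  2.6 23.8] open 0.0448
 dp [-0.08, 0.15, -0.01] ang [-0.07, -0.34, 0.02]
```

View pics/u2s.png

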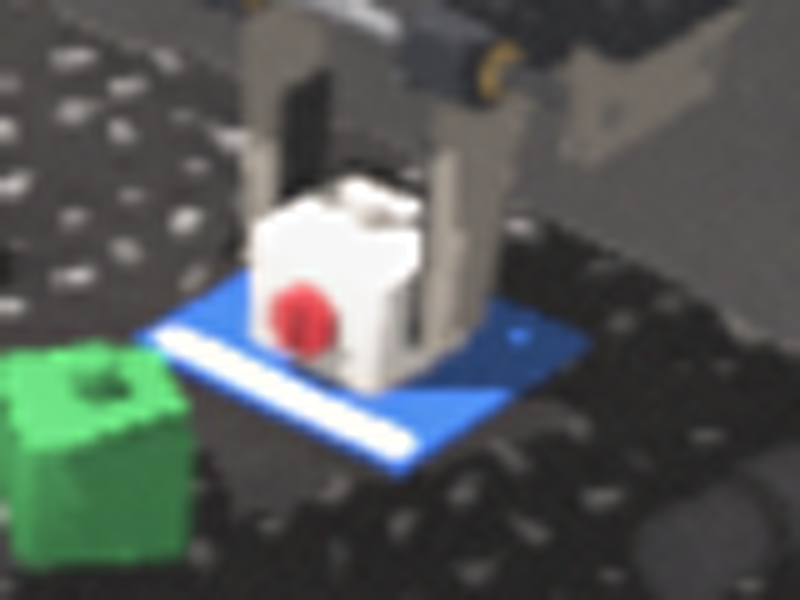

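It's down (the mat pushes back with about 24 N) and stands flat on the mat. Releasing.

Emit:
jog_arm(
  fingers=[0,0.75,0.75,0.75,0.75],
  dp=[
    [0,0,-0.1],
    [0,0,0],
    [0,0,0],
    [0,0,0],
    [0,0,0],
  ],
  angular=[
    [0,0,0],
    [0,0,0],
    [0,0,0],
    [0,0,0],
    [0,0,0],
  ],
)

```text
time_s: 25.45
eef_pos: [0.4272, -0.1767, 0.0318]
tool_rot: [-0.64, 0.769, -0.004, -0.001]
ft_force: [-0.2, -0.3, -0.2]
opening: 0.0691
```

Emit:
jog_arm(
  fingers=[0.75,0.75,0.75,0.75,0.75],
  dp=[
    [0,0,-1],
    [0,0,-2],
    [0,0,-4],
    [0,0,-4],
    [0,0,-4],
  ],
  angular=[
    [0,0,0],
    [0,0,0],
    [0,0,0],
    [0,0,0],
    [0,0,0],
  ],
)

```text
time_s: 25.95
eef_pos: [0.4232, -0.174, 0.1836]
tool_rot: [-0.64, 0.768, 0.002, -0.004]
ft_force: [1.5, -0.2, -0.1]
opening: 0.0688
```

```bash
python3 -c "
from h import *
plan([.47,.08,.20],-11,14)"
```

```text
t 25.95 pos [ 0.4232 -0.174   0.1836] yaw -100.4 tilt [-0.008 -0.002 -1.   ] f [ 1.5 -0.2 -0.1] open 0.0688
 dp [-1.84, 0.0, -0.12] ang [0.03, 0.01, -6.39]
 dp [-1.83, -0.2, -0.12] ang [0.03, 0.01, -6.39]
 dp [-1.8, -0.41, -0.12] ang [0.03, 0.01, -6.39]
 dp [-1.74, -0.61, -0.12] ang [0.03, 0.01, -6.39]
 dp [-1.66, -0.8, -0.12] ang [0.03, 0.01, -6.39]
 dp [-1.57, -0.98, -0.12] ang [0.03, 0.01, -6.39]
 dp [-1.45, -1.14, -0.12] ang [0.03, 0.01, -6.39]
 dp [-1.31, -1.3, -0.12] ang [0.03, 0.01, -6.39]
 dp [-1.16, -1.44, -0.12] ang [0.03, 0.01, -6.39]
 dp [-0.99, -1.56, -0.12] ang [0.03, 0.01, -6.39]
 dp [-0.81, -1.66, -0.12] ang [0.03, 0.01, -6.39]
 dp [-0.62, -1.74, -0.12] ang [0.03, 0.01, -6.39]
 dp [-0.43, -1.79, -0.12] ang [0.03, 0.01, -6.39]
 dp [-0.22, -1.83, -0.12] ang [0.03, 0.01, -6.39]
```

Emit:
jog_arm(
  fingers=[1,1,1,1,1],
  dp=[
    [-2.4,0,-0.2],
    [-2.4,-0.2,-0.2],
    [-2.3,-0.5,-0.2],
    [-2.3,-0.7,-0.2],
    [-2.2,-0.9,0],
  ],
  angular=[
    [0,0,-6.8],
    [0,0,-6.8],
    [0,0,-6.8],
    [0,0,-6.8],
    [0,0,-6.8],
  ],
)

```text
time_s: 26.45
eef_pos: [0.4437, -0.0566, 0.2019]
tool_rot: [0.84, -0.542, 0.007, 0.002]
ft_force: [-0.3, 0.7, -0.9]
opening: 0.0919
```

```bash
python3 -c "
from h import *
plan([.44,.06,.20],-3.6,8)"
```

```text
t 26.45 pos [ 0.4437 -0.0566  0.2019] yaw -65.6 tilt [ 0.01 -0.01 -1.  ] f [-0.3  0.7 -0.9] open 0.0919
 dp [-1.35, -0.56, 0.01] ang [0.02, -0.1, -7.75]
 dp [-1.26, -0.74, 0.01] ang [0.02, -0.1, -7.75]
 dp [-1.15, -0.9, 0.01] ang [0.02, -0.1, -7.75]
 dp [-1.02, -1.05, 0.02] ang [0.02, -0.1, -7.75]
 dp [-0.87, -1.17, 0.02] ang [0.02, -0.1, -7.75]
 dp [-0.7, -1.28, 0.02] ang [0.02, -0.1, -7.75]
 dp [-0.52, -1.36, 0.02] ang [0.02, -0.1, -7.75]
 dp [-0.33, -1.42, 0.02] ang [0.02, -0.1, -7.75]
```

Emit:
jog_arm(
  fingers=[1,1,1,1,1],
  dp=[
    [-1.4,-0.6,0],
    [-1.3,-0.8,0],
    [-1.2,-0.9,0],
    [-1.0,-1.1,0],
    [-0.9,-1.2,0],
  ],
  angular=[
    [0,-0.1,-8],
    [0,-0.1,-8],
    [0,-0.1,-8],
    [0,-0.1,-8],
    [0,-0.1,-8],
  ],
)

```text
time_s: 26.95
eef_pos: [0.4399, 0.0235, 0.2048]
tool_rot: [0.979, -0.206, 0.004, 0.002]
ft_force: [0.9, -0.2, 0.3]
opening: 0.0919
```

Emit:
jog_arm(
  fingers=[1,1,1,1,1],
  dp=[
    [-0.7,-1.3,0],
    [-0.5,-1.4,0],
    [-0.3,-1.4,0],
    [0,0,0],
    [0,0,0],
  ],
  angular=[
    [0,-0.1,-8],
    [0,-0.1,-8],
    [0,0,-6],
    [0,0,0],
    [0,0,0],
  ],
)

```text
time_s: 27.45
eef_pos: [0.4354, 0.0702, 0.2074]
tool_rot: [1.0, -0.006, 0.003, 0.003]
ft_force: [-0.1, -0.3, -1.3]
opening: 0.0919
```

```bash
python3 -c "
from h import *
from rig import capture
plan([.56,.118,.20],-3.6,5)
im=capture('top');np.save('pics/top8.npy',im)
m=(im.min(2)>205).astype(np.uint8);r,b=rect('top',m,(345,180,375,209),.041);print(r,b.round(0).tolist())
M=masks(im)['matall'].astype(np.uint8);print(rect('top',M,(330,170,385,225),.003)[0])
cv2.imwrite('pics/v1.png',cv2.resize(im[100:260,150:430,::-1],(800,457),interpolation=2))"
```

```text
t 27.45 pos [0.4354 0.0702 0.2074] yaw -0.6 tilt [ 0.006 -0.007 -1.   ] f [-0.1 -0.3 -1.3] open 0.0919
 dp [2.48, -0.98, 0.16] ang [0.08, -0.07, 0.59]
 dp [2.47, -1.01, 0.15] ang [0.08, -0.07, 0.59]
 dp [2.46, -1.04, 0.15] ang [0.08, -0.07, 0.59]
 dp [2.45, -1.06, 0.15] ang [0.08, -0.07, 0.59]
 dp [2.44, -1.09, 0.15] ang [0.08, -0.07, 0.59]
((420.1613464355469, -173.6343994140625), (44.39577102661133, 44.26659393310547), 79.87748718261719) [[394.0, -192.0], [438.0, -199.0], [446.0, -156.0], [402.0, -148.0]]
((423.8605651855469, -174.35977172851562), (93.82514953613281, 95.35302734375), 79.80729675292969)
```

View pics/v1.png

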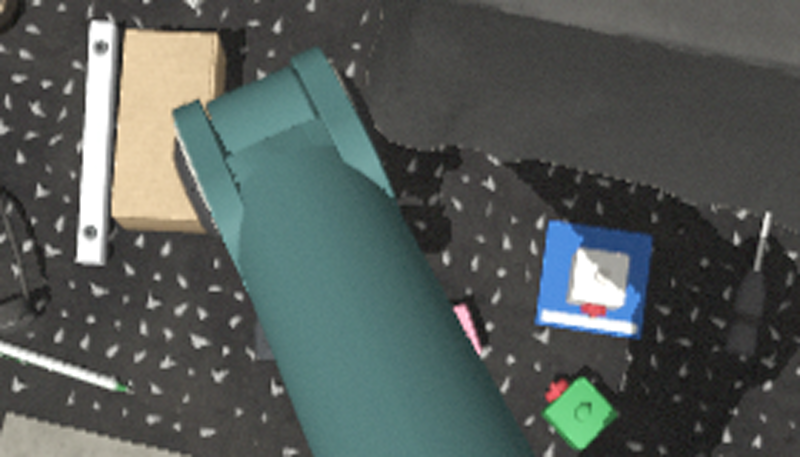

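The base's middle is about 4 mm from the mat's centre and the two are aligned. Next I'll push the carton flat to the fence with both open fingers.

Emit:
jog_arm(
  fingers=[1,1,1,1,1],
  dp=[
    [2.5,-1.0,0.2],
    [2.5,-1.0,0.2],
    [2.5,-1.0,0.2],
    [2.5,-1.0,0.2],
    [2.4,-1.0,0.2],
  ],
  angular=[
    [0.1,-0.1,0.6],
    [0.1,-0.1,0.6],
    [0.1,-0.1,0.6],
    [0.1,-0.1,0.6],
    [0.1,0,0.6],
  ],
)

```text
time_s: 28.0
eef_pos: [0.5639, 0.1087, 0.1975]
tool_rot: [0.999, -0.042, -0.001, 0.002]
ft_force: [0.1, 0.1, 0.2]
opening: 0.0921
```

```bash
python3 -c "
from h import *
plan([.56,.118,.10],-3.6,5)"
```

```text
t 28.0 pos [0.5639 0.1087 0.1975] yaw -4.8 tilt [-0.001 -0.005 -1.   ] f [0.1 0.1 0.2] open 0.0921
 dp [-0.09, -0.19, 1.95] ang [0.06, 0.01, -0.24]
 dp [-0.09, -0.19, 1.95] ang [0.06, 0.01, -0.24]
 dp [-0.09, -0.18, 1.95] ang [0.06, 0.01, -0.24]
 dp [-0.09, -0.18, 1.95] ang [0.06, 0.01, -0.24]
 dp [-0.09, -0.18, 1.95] ang [0.06, 0.01, -0.24]
```

Emit:
jog_arm(
  fingers=[1,1,1,1,1],
  dp=[
    [-0.1,-0.1,3],
    [-0.1,-0.1,3],
    [-0.1,-0.1,3],
    [-0.1,-0.1,3],
    [0,0,1.5],
  ],
  angular=[
    [0.1,0,-0.3],
    [0.1,0,-0.3],
    [0.1,0,-0.2],
    [0,0,-0.2],
    [0,0,0],
  ],
)

```text
time_s: 28.5
eef_pos: [0.5676, 0.1083, 0.0596]
tool_rot: [0.999, -0.041, 0.003, 0.0]
ft_force: [0.8, -0.2, 0.2]
opening: 0.092
```

```bash
python3 -c "
from h import *
plan([.56,.120,.032],-3.6,4)"
```

```text
t 28.5 pos [0.5676 0.1083 0.0596] yaw -4.8 tilt [ 0.006 -0.001 -1.   ] f [ 0.8 -0.2  0.2] open 0.092
 dp [-0.22, -0.28, 0.69] ang [0.01, -0.09, -0.29]
 dp [-0.22, -0.28, 0.69] ang [0.01, -0.09, -0.29]
 dp [-0.21, -0.28, 0.69] ang [0.01, -0.09, -0.29]
 dp [-0.21, -0.28, 0.69] ang [0.01, -0.09, -0.29]
```

Emit:
jog_arm(
  fingers=[1,1,1,1,1],
  dp=[
    [-0.2,-0.1,0.7],
    [-0.2,-0.2,0.7],
    [-0.2,-0.2,0.7],
    [-0.2,-0.3,0.6],
    [0,-0.3,0],
  ],
  angular=[
    [0,-0.1,-0.3],
    [0,-0.1,-0.3],
    [0,-0.1,-0.3],
    [0,0,-0.3],
    [0,0,0],
  ],
)

```text
time_s: 29.0
eef_pos: [0.5611, 0.1185, 0.0317]
tool_rot: [0.999, -0.033, 0.001, 0.001]
ft_force: [-1.6, -1.0, 1.1]
opening: 0.0921
```

```bash
python3 -c "
from h import *
from rig import capture
plan([.56,.145,.032],-3.6,5)
s=capture('scene');b=cv2.resize(s[140:230,190:310,::-1],(800,600),interpolation=2);cv2.imwrite('pics/w1s.png',b)"
```

```text
t 29.0 pos [0.5611 0.1185 0.0317] yaw -3.7 tilt [ 0.002 -0.002 -1.   ] f [-1.6 -1.   1.1] open 0.0921
 dp [-0.06, -0.53, -0.01] ang [0.02, -0.02, -0.03]
 dp [-0.06, -0.53, -0.01] ang [0.02, -0.02, -0.03]
 dp [-0.06, -0.53, -0.01] ang [0.02, -0.02, -0.03]
 dp [-0.06, -0.53, -0.01] ang [0.02, -0.02, -0.03]
 dp [-0.06, -0.53, -0.01] ang [0.02, -0.02, -0.03]
```

View pics/w1s.png

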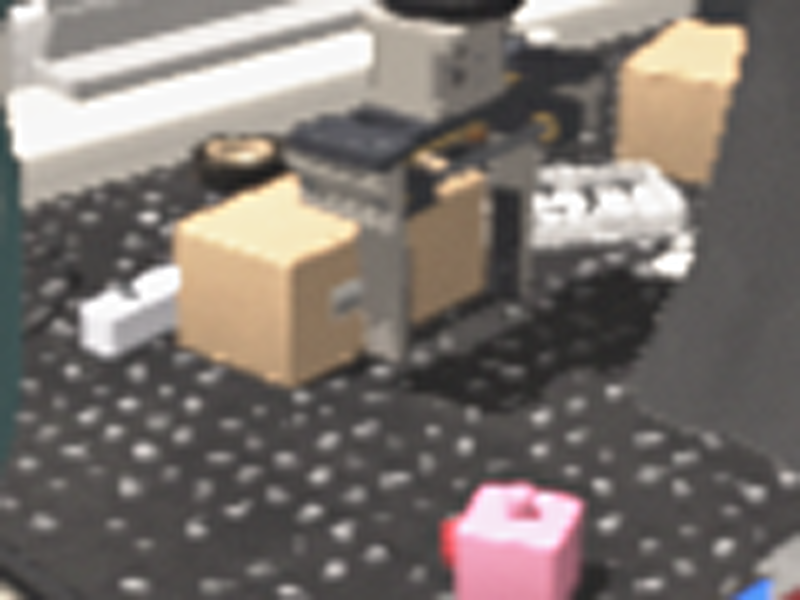

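Both fingers stand just in front of the label face. Pushing towards the fence.

Emit:
jog_arm(
  fingers=[1,1,1,1,1],
  dp=[
    [0,-0.5,0],
    [0,-0.5,0],
    [0,-0.5,0],
    [0,-0.5,0],
    [0,-0.5,0],
  ],
  angular=[
    [0,0,0],
    [0,0,0],
    [0,0,0],
    [0,0,0],
    [0,0,0],
  ],
)

```text
time_s: 29.55
eef_pos: [0.5649, 0.1468, 0.0341]
tool_rot: [0.999, -0.033, 0.003, 0.0]
ft_force: [0.3, -1.0, -0.1]
opening: 0.0919
```

Emit:
jog_arm(
  fingers=[1,1,1,1,1],
  dp=[
    [-0.1,-0.4,0],
    [0,-0.4,0],
    [0,-0.4,0],
    [0,-0.3,0],
    [0,-0.3,0],
  ],
  angular=[
    [0,0,0],
    [0,0,0],
    [0,0,0],
    [0,0,0],
    [0,0,0],
  ],
)

```text
time_s: 30.05
eef_pos: [0.5654, 0.1628, 0.0342]
tool_rot: [0.999, -0.032, 0.003, 0.003]
ft_force: [-0.4, -11.2, 6.9]
opening: 0.0918
```

```bash
python3 -c "
from h import *
plan([.56,.165,.032],-3.6,5)"
```

```text
t 30.05 pos [0.5654 0.1628 0.0342] yaw -3.7 tilt [ 0.006 -0.007 -1.   ] f [ -0.4 -11.2   6.9] open 0.0918
 dp [-0.11, -0.04, 0.04] ang [0.07, -0.07, -0.02]
 dp [-0.11, -0.04, 0.04] ang [0.07, -0.07, -0.02]
 dp [-0.11, -0.04, 0.04] ang [0.07, -0.07, -0.02]
 dp [-0.11, -0.04, 0.04] ang [0.07, -0.07, -0.02]
 dp [-0.11, -0.04, 0.04] ang [0.07, -0.07, -0.02]
```

An 11 N reaction at y≈0.163 (0.165 expected at the fence) means the carton has met the fence. Backing off to look.

Emit:
jog_arm(
  fingers=[1,1,1,1,1],
  dp=[
    [0,-0.2,0],
    [0,0,0],
    [0,0.7,0],
    [0,1.5,0],
    [0,1.5,0],
  ],
  angular=[
    [0,0,0],
    [0,0,0],
    [0,0,0],
    [0,0,0],
    [0,0,0],
  ],
)

```text
time_s: 30.55
eef_pos: [0.5627, 0.1268, 0.0345]
tool_rot: [1.0, -0.031, 0.003, 0.004]
ft_force: [0.4, -0.7, -0.6]
opening: 0.0918
```

Emit:
jog_arm(
  fingers=[1,1,1,1,1],
  dp=[
    [0,0,-3],
    [0,0,-3],
    [0,0,-4],
    [0,0,-4],
    [0,0,-3],
  ],
  angular=[
    [0,0,0],
    [0,0,0],
    [0,0,0],
    [0,0,0],
    [0,0,0],
  ],
)

```text
time_s: 31.05
eef_pos: [0.5583, 0.1165, 0.2039]
tool_rot: [0.999, -0.036, -0.004, 0.006]
ft_force: [1.1, 0.5, -0.6]
opening: 0.0919
```

```bash
python3 -c "
from h import *
plan([.42,.0,.22],-45,6)"
```

```text
t 31.05 pos [0.5583 0.1165 0.2039] yaw -4.1 tilt [-0.008 -0.013 -1.   ] f [ 1.1  0.5 -0.6] open 0.0919
 dp [-2.16, 2.1, -0.22] ang [0.15, 0.02, 6.82]
 dp [-1.9, 2.35, -0.23] ang [0.15, 0.02, 6.82]
 dp [-1.61, 2.55, -0.24] ang [0.15, 0.02, 6.82]
 dp [-1.29, 2.73, -0.25] ang [0.15, 0.02, 6.82]
 dp [-0.96, 2.86, -0.25] ang [0.15, 0.02, 6.82]
 dp [-0.61, 2.95, -0.26] ang [0.15, 0.02, 6.82]
```

Emit:
jog_arm(
  fingers=[1,1,1,1,1],
  dp=[
    [-2.5,0.3,-0.3],
    [-3,0.3,-0.3],
    [-3,0.5,-0.3],
    [-3,0.5,-0.3],
    [-2,2,0],
  ],
  angular=[
    [0.2,0,0],
    [0.2,0,0],
    [0.2,0,0],
    [0.1,0,0],
    [0,0,0],
  ],
)

```text
time_s: 31.55
eef_pos: [0.4212, 0.0864, 0.221]
tool_rot: [0.999, -0.039, 0.002, -0.001]
ft_force: [0.4, -0.3, 0.3]
opening: 0.0917
```

Emit:
jog_arm(
  fingers=[1,1,1,1,1],
  dp=[
    [0,3,0],
    [0,3,0],
    [0,3,0],
    [0,3,0],
    [0,2,0],
  ],
  angular=[
    [0,0,0],
    [0,0,0],
    [0,0,0],
    [0,0,0],
    [0,0,0],
  ],
)

```text
time_s: 32.05
eef_pos: [0.4042, -0.0629, 0.2212]
tool_rot: [0.999, -0.04, 0.004, 0.001]
ft_force: [1.0, 0.6, -0.2]
opening: 0.0919
```

```bash
python3 -c "
from h import *
from rig import capture
plan([.42,.0,.22],-4,1)
im=capture('top');np.save('pics/top9.npy',im);a=cv2.resize(im[90:220,150:320,::-1],None,fx=4.5,fy=4.5,interpolation=2)
s=capture('scene');b=cv2.resize(s[140:230,190:310,::-1],(800,600),interpolation=2);cv2.imwrite('pics/x1s.png',b);cv2.imwrite('pics/x1.png',a)
M=masks(im)['browntop'].astype(np.uint8);r,b=rect('top',M,(160,95,260,195),.07);print(r,b.round(1).tolist())
r,b=rect('top',((im.min(2)>170)).astype(np.uint8),(170,100,192,197),.025);print(r,b.round(1).tolist())"
```

```text
t 32.05 pos [ 0.4042 -0.0629  0.2212] yaw -4.6 tilt [ 0.007 -0.003 -1.   ] f [ 1.   0.6 -0.2] open 0.0919
 dp [1.07, -6.39, 0.11] ang [0.13, -0.41, -0.59]
((561.8194580078125, 215.6443634033203), (80.36287689208984, 168.491943359375), 86.48807525634766) [[475.29998779296875, 180.6999969482422], [643.4000244140625, 170.39999389648438], [648.4000244140625, 250.60000610351562], [480.20001220703125, 260.8999938964844]]
((561.7412719726562, 261.59912109375), (34.49503707885742, 220.88763427734375), 86.51312255859375) [[450.5, 251.10000610351562], [670.9000244140625, 237.6999969482422], [673.0, 272.1000061035156], [452.6000061035156, 285.5]]
```

View pics/x1.png

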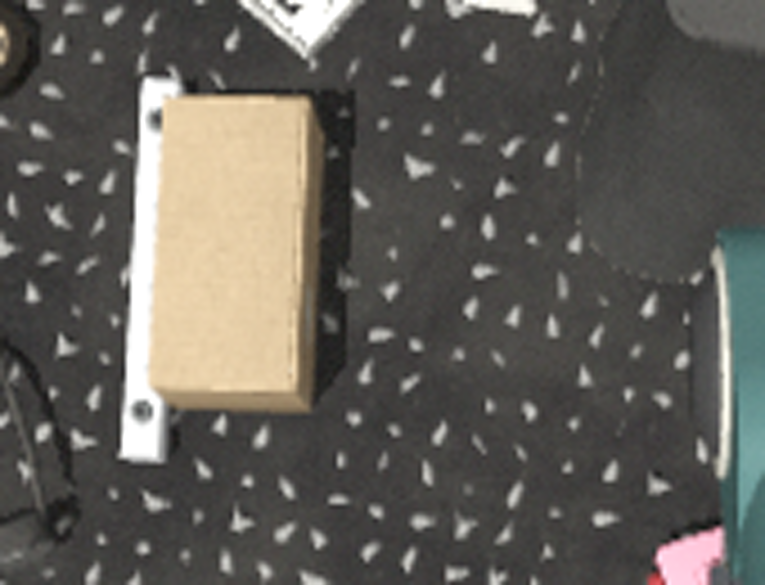

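View pics/x1s.png

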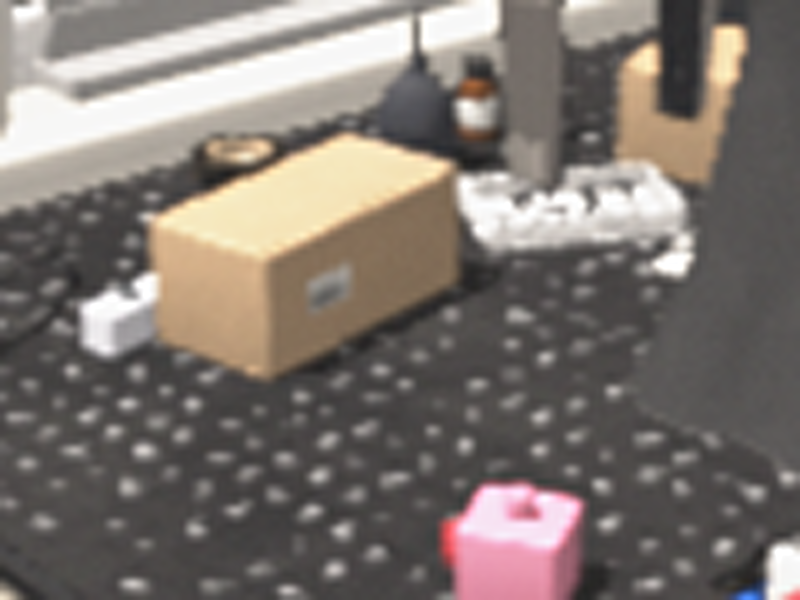

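The carton's side lies within about 2 mm of the fence's face at both ends. One last check of the base and the bystanders.

```bash
python3 -c "
from h import *
a=np.load('pics/top0.npy');im=np.load('pics/top9.npy')
m=(im.min(2)>205).astype(np.uint8);r,b=rect('top',m,(345,180,375,209),.041);print(r)
cv2.imwrite('pics/y1.png',np.vstack([cv2.resize(z[150:260,90:440,::-1],(800,251),interpolation=2) for z in (a,im)]))"
```

```text
Traceback (most recent call last):
  File "h.py", line 13, in rect
    p=blob(m,roi); w=ray(n,p,z).astype(np.float32)
  File "h.py", line 11, in blob
    return max(cs,key=cv2.contourArea)[:,0,:].astype(np.float32)
           ~~~^^^^^^^^^^^^^^^^^^^^^^^^
ValueError: max() iterable argument is empty
```

```bash
python3 -c "
from h import *
from rig import capture
a=np.load('pics/top0.npy');im=np.load('pics/top8.npy');j=np.load('pics/top9.npy')
f=lambda z,x0,x1:cv2.resize(z[150:250,x0:x1,::-1],(400,300),interpolation=2)
cv2.imwrite('pics/y1.png',np.vstack([np.hstack([f(a,90,210),f(a,330,450)]),np.hstack([f(j,90,210),f(im,330,450)])]))
cv2.imwrite('pics/y2.png',cv2.resize(capture('scene')[190:270,240:390,::-1],(800,427),interpolation=2))"
```

```text
(no output)
```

View pics/y1.png

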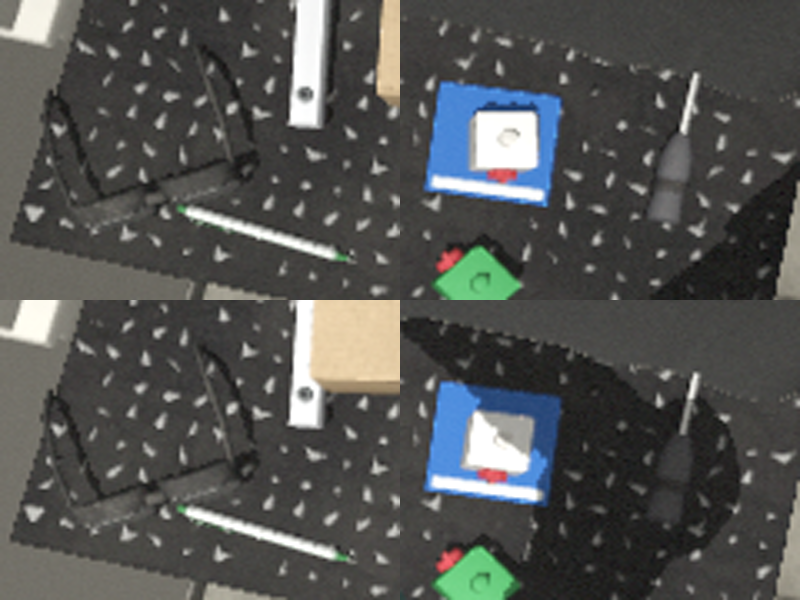

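View pics/y2.png

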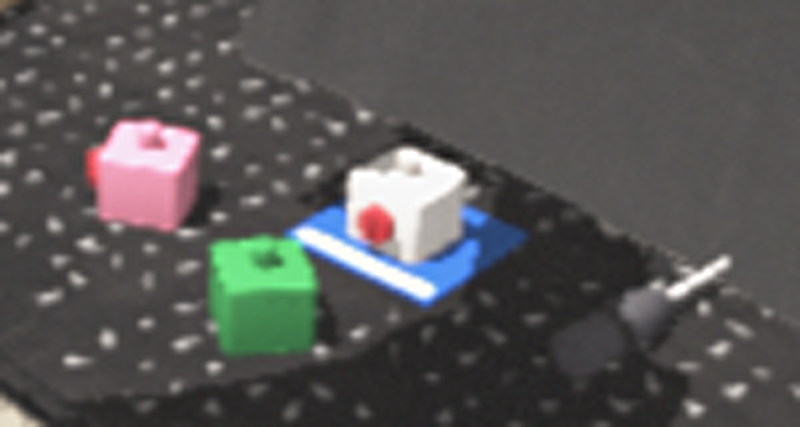

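The goggles and driver sit where they did at the start. The base stands upright in the middle of the mat with its knob to the stripe, and the arm is clear. Handing in.

```bash
python3 -c "
from rig import workorder
print(workorder.close_job())"
```

```text
the job is handed in; nothing more can be done
None
```

The job is finished and handed in at about 32 s, and every final check came out within the limits. `close_job` gives no verdict, so these are my own camera and force readings.

**What I did:** I stood the white base on the carton's front-left corner, 1–2 mm from hold_spot. With the closed fingers at the free end I pushed the carton round to about 86°, parallel to the fence, with the base still over the held spot. I then put the base back on its mat and pushed the carton flat to the fence with both open fingers.

**Last checks:**

| Check | Measured | Limit |
|---|---|---|
| Carton side to fence, held end / free end | about 1.4 mm / 1.8 mm | 9 mm |
| Held spot moved from its start | about 28 mm | 50 mm |
| Base middle to mat centre | about 4 mm | 18 mm |
| Bystanders (goggles, driver) | no visible movement | 20 mm |

The base stands upright and square to the mat, with its knob over the stripe side. The arm was clear of everything at hand-in.

**Less certain:**
- **Final base check:** the arm hid the base in the last top picture. The 4 mm comes from the top picture before the last push; the final scene picture shows the base standing unchanged.
- **Setting down:** the base met the mat with about 24 N just before release, below the 40 N limit.
- **Mid-turn readings:** two readings of the held spot from different carton edges disagreed by up to 6 mm.

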